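Load the battery holder and press its cover down for screwing

TASK

Drop the two battery cells one at a time, plus end up, into the two bores of the blue holder. Then set the orange cover squarely on the holder with its end slots over the two threaded inserts, press it gently down against the springs until it sits flush all along, and finish while still holding it there with a steady push of about 12 N, so that I can put in the screws; do not let go. Leave the multimeter, the solar module, the screw dish and the screwdriver where they are.

Things in the scene. Friction and masses are not known exactly. Their poses are not given: they have to be found in the camera images.
- board: Grey perforated steel board lying on the table, 430 x 740 x 20 mm; its top, on which the work stands, is 20 mm above the table. It does not move. Origin at the centre of its underside.
- holder: Blue battery holder fixed to the board by magnets: a block 46 mm (its x) by 140 mm (its y) by 58 mm high. Origin at the centre of its underside, z up. Two round bores open at its top, 29.5 mm wide, 38 mm apart along y, each with a coil spring at the bottom. A cell dropped in stands on its spring 6 mm proud of the top. The flat top is the hard stop for the cover.
- spring0 (a joint): Travel of the brass coil spring in bore 0: 0 m up (its top 44 mm below the holder's top), about 0.006 when the cover is flush on a loaded holder. 0.35 N/mm with 0.7 N preload, about a cell's weight. Flush, the two springs together push the cover up with about 4 N, so an unheld cover rises some 4 mm.
- spring1 (a joint): The same for the spring in bore 1.
- holder_bore0 (a point): Centre of the mouth of one bore, level with the holder's top (19 mm to the -y side of the holder's centre).
- holder_bore1 (a point): Centre of the mouth of the other bore, level with the holder's top (19 mm to the +y side).
- holder_screw0 (a point): Brass threaded insert for a cover screw in the holder's top face, 61 mm to the -y side of its centre.
- holder_screw1 (a point): Brass threaded insert for the other cover screw, 61 mm to the +y side of the holder's centre.
- cell_a: Battery cell, green and brass wrapper, standing upright on the board, plus nub up: 26 mm diameter, 50 mm tall including the nub on top (6.3 mm wide, 2 mm high), about 70 g. Origin at the centre of its underside, z towards the nub. The foot's edge is bevelled by 2 mm. The two cells are alike and either may go into either bore.
- cell_b: The second cell, just like the first.
- cover: Orange contact cover lying on the board the right way up: a plate 46 mm (its x) by 140 mm (its y) by 6 mm with a finger rib in the middle of its top, 16 mm wide (x), 50 mm long (y), its top 30 mm above the underside. About 90 g. Origin at the centre of the underside, z up. It is symmetric and fits either way round. In each end is an open slot 11 mm wide for a screw.
- cover_slot0 (a point): Screw place in the slot at the cover's -y end, 61 mm from its centre, level with the underside; it belongs over one of the holder's threaded inserts.
- cover_slot1 (a point): Screw place in the slot at the cover's +y end, 61 mm from its centre, level with the underside.
- multimeter: Red multimeter lying on the table, 140 x 74 x 38 mm. Leave it alone. Origin at the centre of its underside.
- solar_module: Small dark solar module lying on the board, 70 mm (x) by 105 mm (y) by 9 mm. Leave it alone. Origin at the centre of its underside.
- screw_dish: Round steel dish with two brass screws on the board beyond the holder, 60 mm across, 14 mm high. Leave it alone. Origin at the centre of its underside.
- screwdriver: Screwdriver with a yellow handle lying on the table, 190 mm long along its x, 26 mm thick. Leave it alone. Origin at mid-length, on its underside.

How it is judged:
On the way, in this order (a step that is already met when the one before it is completed fails the run):
1. one cell stands in a bore, down on its spring (((horizontal distance between cell_a and holder_bore0 below 0.004 m and z of cell_a in the frame of holder below 0.018 m and angle between cell_a's own z axis and vertical below 0.15 rad) or (horizontal distance between cell_a and holder_bore1 below 0.004 m and z of cell_a in the frame of holder below 0.018 m and angle between cell_a's own z axis and vertical below 0.15 rad) or (horizontal distance between cell_b and holder_bore0 below 0.004 m and z of cell_b in the frame of holder below 0.018 m and angle between cell_b's own z axis and vertical below 0.15 rad) or (horizontal distance between cell_b and holder_bore1 below 0.004 m and z of cell_b in the frame of holder below 0.018 m and angle between cell_b's own z axis and vertical below 0.15 rad))), for 0.1 s.
2. both cells stand in the bores, down on their springs ((((horizontal distance between cell_a and holder_bore0 below 0.004 m and z of cell_a in the frame of holder below 0.018 m and angle between cell_a's own z axis and vertical below 0.15 rad) and (horizontal distance between cell_b and holder_bore1 below 0.004 m and z of cell_b in the frame of holder below 0.018 m and angle between cell_b's own z axis and vertical below 0.15 rad)) or ((horizontal distance between cell_a and holder_bore1 below 0.004 m and z of cell_a in the frame of holder below 0.018 m and angle between cell_a's own z axis and vertical below 0.15 rad) and (horizontal distance between cell_b and holder_bore0 below 0.004 m and z of cell_b in the frame of holder below 0.018 m and angle between cell_b's own z axis and vertical below 0.15 rad)))), for 0.2 s.
3. the cover is pressed flush on the holder, lined up with its inserts, with a steady force within the band for 1.5 s ((((horizontal distance between cell_a and holder_bore0 below 0.004 m and z of cell_a in the frame of holder below 0.018 m and angle between cell_a's own z axis and vertical below 0.15 rad) and (horizontal distance between cell_b and holder_bore1 below 0.004 m and z of cell_b in the frame of holder below 0.018 m and angle between cell_b's own z axis and vertical below 0.15 rad)) or ((horizontal distance between cell_a and holder_bore1 below 0.004 m and z of cell_a in the frame of holder below 0.018 m and angle between cell_a's own z axis and vertical below 0.15 rad) and (horizontal distance between cell_b and holder_bore0 below 0.004 m and z of cell_b in the frame of holder below 0.018 m and angle between cell_b's own z axis and vertical below 0.15 rad))) and ((horizontal distance between cover_slot0 and holder_screw0 below 0.0035 m and horizontal distance between cover_slot1 and holder_screw1 below 0.0035 m) or (horizontal distance between cover_slot0 and holder_screw1 below 0.0035 m and horizontal distance between cover_slot1 and holder_screw0 below 0.0035 m)) and z of each of cover_slot0, cover_slot1 in the frame of holder below 0.0595 m and angle between cover's own z axis and vertical below 0.03 rad and contact force between cover and holder between 3 and 15 N and contact force between the fingers and cover above 1 N and linear speed of cover below 0.01 m/s), for 1.5 s.
At the end, for the whole second after the job is handed in: Each cell upright in its own bore (within 4 mm, foot under 18 mm above holder's underside); cover slots within 3.5 mm of the inserts, ends within 1.5 mm of flush, tilt under 0.03 rad; fingers on the cover, still, bearing on the holder with 3 to 15 N (a push of about 6 to 18 N), kept to the end (all of step 3); the arm keeps its last pose, push and grip.
It fails at once if the cover is slammed or rammed onto the holder or the cells (over 40 N) (contact force between cover and holder above 40 N or contact force between cover and cell_a above 40 N or contact force between cover and cell_b above 40 N).
It fails at once if the red multimeter is pushed more than 15 mm from its place (distance of multimeter from where it was at the start of the episode above 0.015 m).
It fails at once if the solar module is pushed more than 15 mm from its place (distance of solar_module from where it was at the start of the episode above 0.015 m).
It fails at once if the dish of screws is pushed more than 15 mm from its place (distance of screw_dish from where it was at the start of the episode above 0.015 m).
It fails at once if the screwdriver is pushed more than 15 mm from its place (distance of screwdriver from where it was at the start of the episode above 0.015 m).
It also fails if it takes over 61 s, if anything falls off the work surface, if the arm or the gripper's body presses on something with over 40 N, if the wrist force passes 120 N, or if a joint passes its speed limit or range.

ROBOT

A 7-joint arm with a two-finger parallel gripper is mounted at the origin on the work surface. World frame = base frame: x ahead of the robot, y to its left, z up, the work surface at z = 0. Lengths are in m, angles in rad, forces in N, time in s.
With the tool pointing down it reaches from about 0.425 to 0.825 m from the base axis. Payload 3.6 kg.
Tool frame: the origin (TCP) lies midway between the tips of the shut fingers; the grasp point (between the pads) lies 19 mm behind it (manip.grasp_offset is the distance from the TCP to the grasp point, in m); z points along the fingers, x is the direction in which the jaws open and shut, and the axes are right-handed (so a half turn about z gives the same grasp; the last joint's range is limited). The gripper opens to 85 mm and grips with 20 to 120 N. Pads are 22 mm wide; open, the fingers measure 114 mm over their backs; the gripper's body (76 mm by 85 mm) begins 54 mm behind the grasp point. The pads swing forward as they close: fully open they stand 13 mm farther back than shut.
Start: joints at [-1.165, 0.615, -0.013, 1.423, 0.008, 1.103, -0.04], TCP at [0.272, 0.59, 0.231] pointing down, gripper open.
Joint ranges: [-3.12, 3.12], [-0.3, 2.06], [-1.34, 1.32], [0.26, 2.42], [-1.36, 4.5], [0.01, 1.98], [-2.84, 2.84]. Speed limits (rad/s): [2.79, 2.79, 3.14, 3.14, 3.14, 3.14, 3.14].

INTERFACE

Orientations are given as a unit quaternion [x, y, z, w].
In Python, from rig import manip, optics, ticket gives the robot as it stands.
- The arm moves only by the tool play_rows, never from a script. Its argument "plan" is a list that holds one entry, the list of rows, each a list of 7 numbers: the turn, a rotation vector about the tool's x, y, z in units of 6 degrees (1.0 is 6 degrees), then the shift along the tool's x, y, z in units of 30 mm (1.0 is 30 mm), then the opening in per cent of the stroke, from 0 (shut) to 100 (fully open). In form: [[[wx, wy, wz, dx, dy, dz, gripper], ...]]. A call has 1 to 12 rows; each row shifts and turns the commanded pose from where the row before left it, along the tool's axes as they then stand; what a row does not reach is not made up. A row lasts 1/10 s, in which the tool goes at most 50 mm and 8.59 degrees, less where a joint would pass 70% of its speed; a pose out of reach is approached as far as the arm can. A call is refused whole if a number of a shift passes 1 or a number of a turn 1, either way. A call with a gripper value outside its range is refused whole. The fingers move at their own pace and stop on an object; "squeeze" is the grip in N (left out, the last holds). Time passes only in rows, so rows that do not move let the fingers close. It gives the time, the measured TCP pose, the force and the opening at its end, in the units of the state.
- manip.get_state(): the state, without advancing time (a new reading comes with each control period).
- optics.snapshot(name): name is "side" or "top"; returns the picture (384x512x3 uint8, red, green, blue); there is no depth.
- optics.camera_info(name): a dict with "fx", "fy", "cx", "cy" (pixels), "D" ([k1, k2, p1, p2, k3] as OpenCV has them; the pictures are not rectified), "pose" (4x4, takes a point from camera to world coordinates). Camera axes: x right, y up, looking along -z (the intrinsics and any distortion apply to the point x, -y, -z); pixel columns grow to the right and rows downward; lengths in m; the calibration is good to about 2 mm. A picture is of the moment at which its call begins. camera_info takes no time and is no camera call.
- ticket.job_done(): hands the job in, once; it reports no verdict.
Trained networks look in the newest picture that a camera, given by its name, has taken for a name from the list of things; names that differ only in an ending like _2 or _b are one class to them, and where a whole thing is asked for, a point or a joint stands for the part that bears it (a point fixed in the world has none). Each returns a list of dicts, best first, with "score" (0 to 1); they miss things now and then, are a little off and sometimes report something else, mostly with a low value. They report only what shows in the picture. A call takes as long as a camera call.
- optics.recognise(camera, thing): "xyz" ([x, y, z] in m, in the coordinates of the camera as it stood for that picture, good to about 4 mm: the middle of the surface that is visible of it).
- optics.pinpoint(camera, thing): "xyz" ([x, y, z] in m, in the coordinates of the camera as it stood for that picture, good to about 4 mm: a listed point, or the origin of a listed thing).
The state is a dict: "t": time; "joint_positions": joint angles; "joint_vel": joint speeds; "tau": joint torques, N m; "position": TCP position; "tcp_rot": TCP orientation; "contact_force": force on the tool from outside, world axes, zero at the start; "torque": the same for the moment, N m; "grip_width": finger opening in m.
Only numpy, scipy, OpenCV 4.12 (cv2) and the standard library are available. Lean on these libraries where they do the work, as an engineer would, in place of code of your own. Each camera call takes 0.05 s, during which the arm holds its last target.

## Working session

There is one attempt and no reset: what is moved stays moved. The work goes in short steps, Python scripts to look and compute and a tool call to move; the robot and the scene stay as the last step left them, time stands still between calls to the robot, and variables do not carry over. Pictures are saved under pics/ and viewed, and the job is handed in when it is done.

Besides the shell and the picture viewer there is one more tool, called after "Request:" as name(argument=value, ...) on one line, values as JSON. play_rows: Moves the arm, as the interface text tells. Its arguments: {"type":"object","properties":{"plan":{"type":"array"},"squeeze":{"type":"number"}},"required":["plan"]}

```bash
ls; mkdir -p pics
cat > h.py <<'E'
import numpy as np, cv2
from rig import manip, optics, ticket
def world(cam,p):
    T=np.array(optics.camera_info(cam)["pose"]); return (T@np.r_[p,1])[:3]
def snap(cam,name):
    im=optics.snapshot(cam); cv2.imwrite(f"pics/{name}.png",im[:,:,::-1]); return im
def pix(cam,P):
    c=optics.camera_info(cam);T=np.linalg.inv(np.array(c["pose"]));q=(T@np.r_[P,1])[:3]
    K=np.array([[c["fx"],0,c["cx"]],[0,c["fy"],c["cy"]],[0,0,1.]])
    return cv2.projectPoints(np.array([[q[0],-q[1],-q[2]]]),np.zeros(3),np.zeros(3),K,np.array(c["D"],float))[0].ravel()
def unproj(cam,uv,z):
    c=optics.camera_info(cam);T=np.array(c["pose"])
    K=np.array([[c["fx"],0,c["cx"]],[0,c["fy"],c["cy"]],[0,0,1.]])
    n=cv2.undistortPoints(np.array([[uv]],float),K,np.array(c["D"],float)).ravel()
    d=T[:3,:3]@np.array([n[0],-n[1],-1]);o=T[:3,3];return o+d*(z-o[2])/d[2]
def st():
    s=manip.get_state()
    print({k:np.round(s[k],4).tolist() for k in ("t","joint_positions","position","tcp_rot","contact_force","grip_width")})
E
python3 - <<'E'
from h import *
st(); print(manip.grasp_offset)
for c in("side","top"):
    snap(c,c+"0"); i=optics.camera_info(c); print({k:np.round(i[k],3).tolist() for k in i})
    for n in("holder","holder_bore0","holder_bore1","holder_screw0","holder_screw1","cell_a","cover","cover_slot0","cover_slot1"):
        try:
            for r in optics.pinpoint(c,n)[:4]: print(c,n,round(r["score"],2),np.round(world(c,r["xyz"]),4))
        except Exception as e: print(n,e)
st()
E
```

```text
pics
{'t': 0.0, 'joint_positions': [-1.1655, 0.6159, -0.0126, 1.4249, 0.0081, 1.1033, -0.0404], 'position': [0.2717, 0.5897, 0.2301], 'tcp_rot': [0.8422, 0.5392, -0.0011, 0.0007], 'contact_force': [0.0774, 0.0811, -0.099], 'grip_width': 0.0854}
0.0187
{'fx': 373.746, 'fy': 373.746, 'cx': 255.88, 'cy': 194.211, 'D': [0.028, 0.0, 0.0, 0.0, 0.0], 'pose': [[0.887, 0.256, -0.385, 0.157], [-0.462, 0.48, -0.746, -0.754], [-0.006, 0.839, 0.544, 0.662], [0.0, 0.0, 0.0, 1.0]]}
side holder 0.7 [ 0.4766 -0.3254  0.0203]
side holder 0.66 [ 0.532  -0.0458  0.0224]
side holder_bore0 0.76 [ 0.5304 -0.0668  0.078 ]
side holder_bore0 0.63 [ 0.5404 -0.0299  0.0799]
side holder_bore1 0.76 [ 0.5304 -0.0668  0.078 ]
side holder_bore1 0.63 [ 0.5404 -0.0299  0.0799]
side holder_screw0 0.87 [0.5461 0.012  0.0773]
side holder_screw0 0.17 [0.7269 0.0294 0.0195]
side holder_screw1 0.87 [0.5461 0.012  0.0773]
side holder_screw1 0.17 [0.7269 0.0294 0.0195]
side cell_a 0.76 [ 0.6472 -0.2237  0.021 ]
side cell_a 0.43 [0.6347 0.2099 0.0202]
side cell_a 0.22 [ 0.528  -0.0663  0.0749]
side cover 0.59 [ 0.4632 -0.2702 
[... 722 characters left out ...]
0.5475 0.0112 0.0826]
top holder_screw1 0.77 [ 0.521  -0.1081  0.0802]
top holder_screw1 0.59 [0.5475 0.0112 0.0826]
top cell_a 0.59 [0.5151 0.4779 0.002 ]
top cell_a 0.5 [ 0.6479 -0.2311  0.0216]
top cell_a 0.42 [0.629  0.2094 0.0198]
top cover 0.92 [ 0.4634 -0.2727  0.0189]
top cover_slot0 0.74 [ 0.4735 -0.3269  0.0231]
top cover_slot0 0.74 [ 0.4471 -0.2096  0.0183]
top cover_slot1 0.74 [ 0.4735 -0.3269  0.0231]
top cover_slot1 0.74 [ 0.4471 -0.2096  0.0183]
{'t': 1.0, 'joint_positions': [-1.1655, 0.6149, -0.0126, 1.4234, 0.0081, 1.1034, -0.0404], 'position': [0.272, 0.5903, 0.2313], 'tcp_rot': [0.8422, 0.5392, -0.0, -0.0], 'contact_force': [0.7164, -0.4104, -0.5848], 'grip_width': 0.0852}
```

View pics/side0.png

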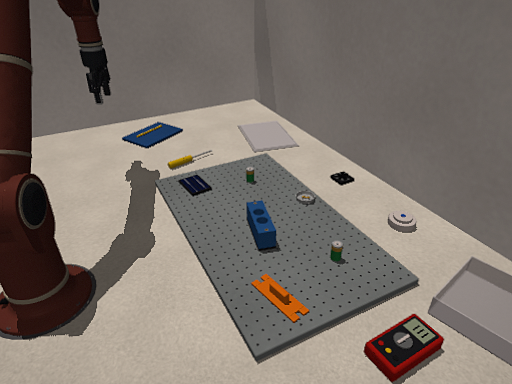

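View pics/top0.png

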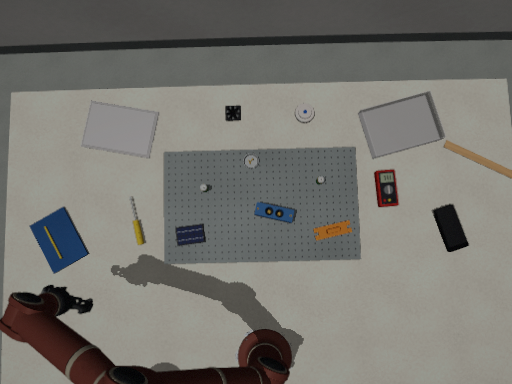

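Run:
```python
import cv2
a=cv2.imread('pics/top0.png')[150:350,150:350];cv2.imwrite('pics/top0z.png',cv2.resize(a,(800,600)[::-1] if 0 else (600,600),interpolation=2))
b=cv2.imread('pics/side0.png')[150:330,120:360];cv2.imwrite('pics/side0z.png',cv2.resize(b,(800,600),interpolation=2))
```

```text
(no output)
```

View pics/top0z.png

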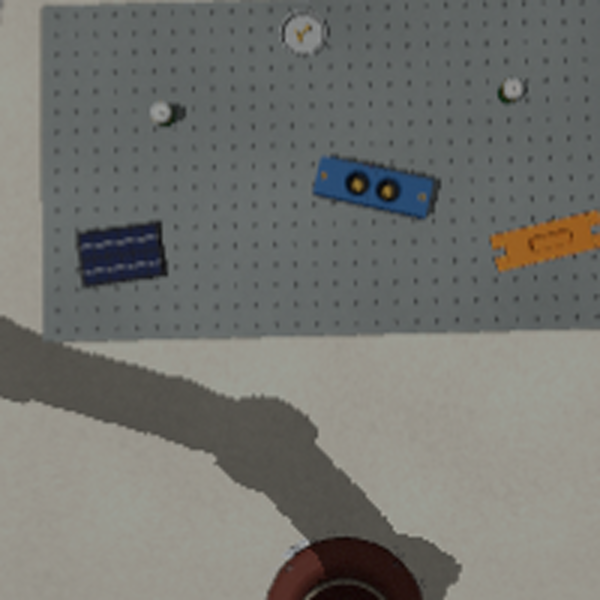

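View pics/side0z.png

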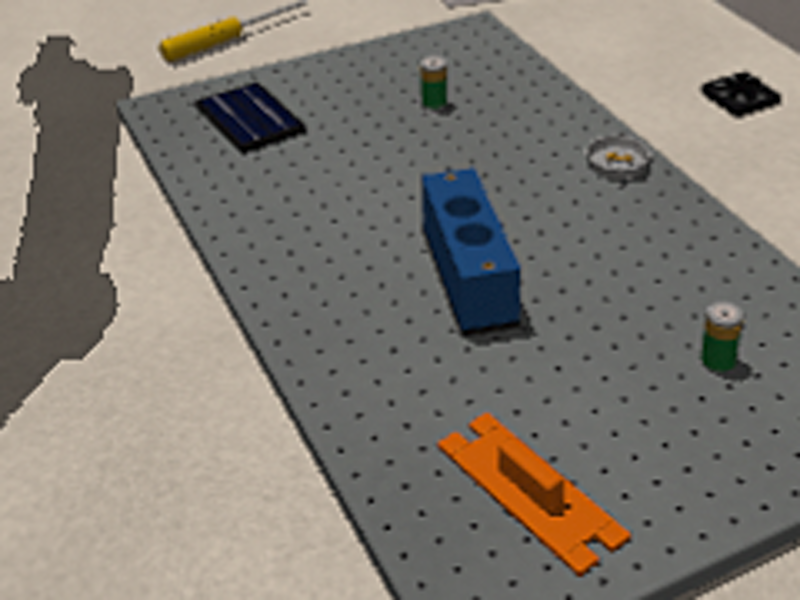

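Run:
```python
from h import *
from scipy.optimize import least_squares
S={}
for cam in("side","top"):
    im=cv2.imread(f'pics/{cam}0.png'); hsv=cv2.cvtColor(im,cv2.COLOR_BGR2HSV)
    m=cv2.inRange(hsv,(100,120,60),(125,255,255)); m2=cv2.inRange(hsv,(5,150,120),(18,255,255))
    for nm,mm in(("blue",m),("orange",m2)):
        n,l,s,c=cv2.connectedComponentsWithStats(mm)
        for i in range(1,n):
            if s[i,4]>80: print(cam,nm,s[i],c[i].round(2))
# silhouette fit: project holder box hull, compare IoU with mask
def K(cam):
    c=optics.camera_info(cam); return np.array([[c["fx"],0,c["cx"]],[0,c["fy"],c["cy"]],[0,0,1.]]),np.array(c["D"],float),np.linalg.inv(np.array(c["pose"]))
def proj(cam,P):
    k,d,T=K(cam); q=P@T[:3,:3].T+T[:3,3]; return cv2.projectPoints(q*[1,-1,-1],np.zeros(3),np.zeros(3),k,d)[0].reshape(-1,2)
for n,P in (("holder c",(0.534,-0.0485,0.078)),("cellA top",(0.632,0.2095,0.07)),("cellB top",(0.648,-0.2275,0.07)),("cover",(0.4605,-0.2685,0.02)),):
    for cam in("side","top"): print(n,cam,proj(cam,np.array([P])).round(1))
```

```text
side blue [123 123  59  24 595] [152.4  134.27]
side blue [247 201  29  33 473] [260.24 217.04]
side orange [251 274  58  48 846] [279.96 297.38]
top blue [255 203  39  20 394] [274.19 212.07]
top blue [  30  208   57   65 1907] [ 58.72 239.77]
top orange [314 221  38  19 398] [332.28 229.93]
holder c side [[260.5 214.8]]
holder c top [[273.3 211.2]]
cellA top side [[249.7 167.4]]
cellA top top [[202.7 186.5]]
cellB top side [[337.1 243.1]]
cellB top top [[320.8 179.3]]
cover side [[278.1 297.2]]
cover top [[331.6 230.1]]
```

```bash
cat > fit.py <<'E'
from h import *
from scipy.optimize import minimize
def proj(cam,P):
    c=optics.camera_info(cam);T=np.linalg.inv(np.array(c["pose"]))
    K=np.array([[c["fx"],0,c["cx"]],[0,c["fy"],c["cy"]],[0,0,1.]])
    q=P@T[:3,:3].T+T[:3,3]; return cv2.projectPoints(q*[1,-1,-1],np.zeros(3),np.zeros(3),K,np.array(c["D"],float))[0].reshape(-1,2)
def box(sx,sy,z0,z1): return np.array([[a*sx/2,b*sy/2,z] for a in(-1,1) for b in(-1,1) for z in(z0,z1)])
def cyl(r,z0,z1):
    t=np.linspace(0,2*np.pi,40); return np.array([[r*np.cos(a),r*np.sin(a),z] for a in t for z in(z0,z1)])
SS=8
def render(cam,parts,x,y,yaw,z,roi):
    u0,v0,u1,v1=roi; M=np.zeros(((v1-v0)*SS,(u1-u0)*SS),np.uint8)
    c,s=np.cos(yaw),np.sin(yaw);R=np.array([[c,-s,0],[s,c,0],[0,0,1]])
    for P in parts:
        h=proj(cam,P@R.T+[x,y,z]); h=(h-[u0,v0]+0.5)*SS-0.5
        h=cv2.convexHull((h*16).astype(np.float32)).round().astype(np.int32)
        cv2.fillPoly(M,[h],255,shift=4)
    return cv2.resize(M,None,fx=1/SS,fy=1/SS,interpolation=cv2.INTER_AREA)/255.
def fit(targets,parts,x0,z,yawfree=True):
    # targets: list of (cam, softmask full image, roi)
    def f(p):
        e=0
        for cam,m,roi in targets:
            u0,v0,u1,v1=roi; e+=((render(cam,parts,p[0]/100+x0[0],p[1]/100+x0[1],(p[2]/10+x0[2]) if yawfree else 0,z,roi)-m[v0:v1,u0:u1])**2).sum()
        return e
    n=3 if yawfree else 2
    sim=np.vstack([np.zeros(n)]+[np.eye(n)[i]*.5 for i in range(n)])
    r=minimize(f,np.zeros(n),method='Nelder-Mead',options=dict(initial_simplex=sim,xatol=1e-3,fatol=1e-3))
    p=r.x; return np.r_[x0[0]+p[0]/100,x0[1]+p[1]/100,(x0[2]+p[2]/10) if yawfree else 0],r.fun
HOLD=[box(.046,.14,0,.058)]
COVER=[box(.046,.14,0,.006),box(.016,.05,0,.03)]
CELL=[cyl(.013,0,.048)]
def mask(cam,name,kind):
    im=cv2.imread(f'pics/{name}.png'); hsv=cv2.cvtColor(im,cv2.COLOR_BGR2HSV)
    if kind=="holder": m=cv2.inRange(hsv,(95,100,40),(128,255,255))
    if kind=="cover": m=cv2.inRange(hsv,(3,130,60),(20,255,255))
    return (m>0).astype(float)
def roi(cam,P,r=32):
    u=proj(cam,np.array([P]))[0].astype(int); return (u[0]-r,u[1]-r,u[0]+r,u[1]+r)
E
python3 - <<'E'
from fit import *
for kind,parts,x0 in(("holder",HOLD,(.532,-.049,-.22)),("cover",COVER,(.4605,-.2685,.22))):
    T=[]
    for cam in("side","top"):
        m=mask(cam,cam+"0",kind); 
        if kind=="holder": m=cv2.morphologyEx(m,cv2.MORPH_CLOSE,np.ones((7,7)))
        T.append((cam,m,roi(cam,(x0[0],x0[1],.04))))
        print(kind,cam,fit(T[-1:],parts,x0,.02), m[T[-1][2][1]:T[-1][2][3],T[-1][2][0]:T[-1][2][2]].sum())
    print(kind,"both",fit(T,parts,x0,.02))
E
python3 - <<'E'
import cv2
a=cv2.imread('pics/side0.png')
for n,(u,v) in dict(ca=(250,175),cb=(337,250),h=(260,218)).items():
    print()
    cv2.imwrite(f'pics/z_{n}.png',cv2.resize(a[v-24:v+24,u-24:u+24],(480,480),interpolation=0))
b=cv2.imread('pics/top0.png')
t=[cv2.resize(b[v-20:v+20,u-20:u+20],(400,400),interpolation=0) for u,v in((204,187),(321,180))]
cv2.imwrite('pics/z_top.png',cv2.hconcat(t))
t=[cv2.resize(a[v-20:v+20,u-20:u+20],(400,400),interpolation=0) for u,v in((250,175),(337,250))]
cv2.imwrite('pics/z_side.png',cv2.hconcat(t))
E
```

```text
holder side (array([ 0.5349108 , -0.04529707, -0.25590063]), np.float64(55.619315647827754)) 974.0
holder top (array([ 0.53314396, -0.05159378, -0.24582884]), np.float64(9.697747020376779)) 518.0
holder both (array([ 0.53332514, -0.04979837, -0.24937466]), np.float64(83.1116032295271))
cover side (array([ 0.461561  , -0.26882136,  0.20833052]), np.float64(78.18606689734717)) 1055.0
cover top (array([ 0.46133994, -0.27055411,  0.21054737]), np.float64(34.903391003460214)) 421.0
cover both (array([ 0.46156694, -0.26914172,  0.21473402]), np.float64(118.36878123798539))
```

View pics/z_top.png

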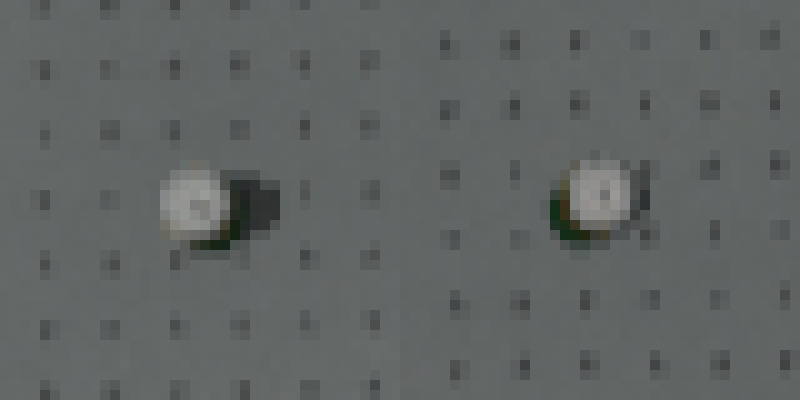

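View pics/z_side.png

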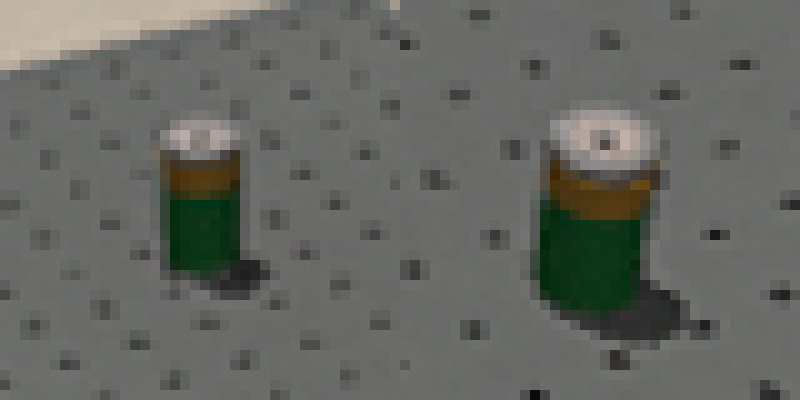

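Run:
```python
from fit import *
for n,d in (("A",dict(side=(249.5,168.3),top=(203.2,186.8))),("B",dict(side=(336.8,243.7),top=(320.3,179.0)))):
    for c in d: print(n,c,unproj(c,d[c],.068).round(4))
a=cv2.imread('pics/side0.png');b=cv2.imread('pics/top0.png')
r=lambda im,u,v:cv2.resize(im[v-20:v+20,u-20:u+20],(400,400),interpolation=0)
cv2.imwrite('pics/z_h.png',cv2.hconcat([r(b,275,212),r(a,261,220)]))
```

```text
A side [0.6304 0.2077 0.068 ]
A top [0.6313 0.2078 0.068 ]
B side [ 0.6475 -0.2272  0.068 ]
B top [ 0.6494 -0.2261  0.068 ]
```

View pics/z_h.png

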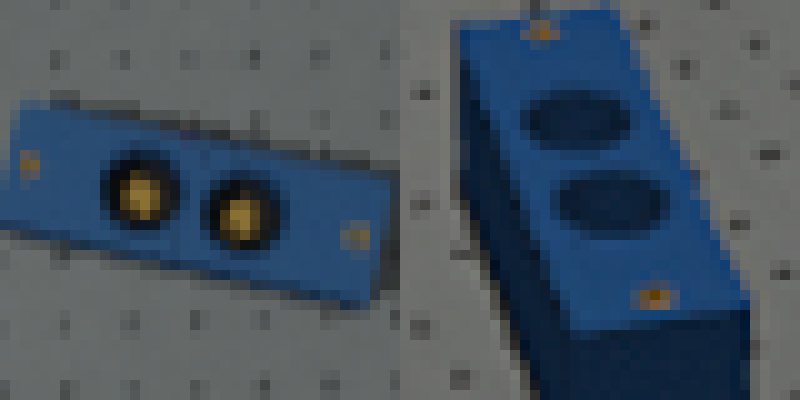

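Run:
```python
from fit import *
d=dict(top=[(257.5,208.0),(268.7,210.8),(278.8,213.0),(290.2,215.2)],side=[(254.7,202.8),(258.2,211.6),(261.7,219.9),(266.0,229.3)])
o=np.array([61,19,-19,-61])/1000
for c in d:
    P=np.array([unproj(c,p,.078) for p in d[c]]);print(c,P.round(4).tolist())
    ctr=P.mean(0); v=(P*o[:,None]).sum(0)/(o**2).sum(); print(' ctr',ctr.round(4),'yaw',np.arctan2(-v[0],v[1]).round(4),'scale',np.hypot(*v[:2]).round(3))
```

```text
top [[0.547, 0.0087, 0.078], [0.5358, -0.0319, 0.078], [0.5269, -0.0684, 0.078], [0.5179, -0.1097, 0.078]]
 ctr [ 0.5319 -0.0503  0.078 ] yaw -0.2415 scale 0.998
side [[0.5465, 0.0088, 0.078], [0.5355, -0.0328, 0.078], [0.5263, -0.0697, 0.078], [0.5173, -0.1092, 0.078]]
 ctr [ 0.5314 -0.0507  0.078 ] yaw -0.2432 scale 0.997
```

```bash
cat > plan.py <<'E'
import sys,math,json
from h import *
from scipy.spatial.transform import Rotation as Ro
def plan(target,ang,n,grip):
    """ang: world angle (deg) of tool x; rows for a straight path from the present pose, leveling too"""
    s=manip.get_state();p=np.array(s["position"]);R=Ro.from_quat(s["tcp_rot"])
    a=math.radians(ang);c,si=math.cos(a),math.sin(a)
    Rt=Ro.from_matrix(np.array([[c,si,0],[si,-c,0],[0,0,-1]]))
    rv=(R.inv()*Rt).as_rotvec(); u=rv/n; d=(np.array(target)-p)/n
    print("t",s["t"],"pos",p.round(4),"ang",math.degrees(math.atan2(R.as_matrix()[1,0],R.as_matrix()[0,0])),"F",np.round(s["contact_force"],2),"w",s["grip_width"])
    for i in range(n):
        x=R.inv().apply(d)/.03
        print(json.dumps([round(float(v),2)+0. for v in np.r_[np.degrees(u)/6,x]]+[grip]),end=",\n")
        R=R*Ro.from_rotvec(u)
    
if __name__=="__main__":
    a=[float(x) for x in sys.argv[1:]]; plan(a[:3],a[3],int(a[4]),a[5])
E
python3 plan.py .631 .2078 .14 -13.9 20 100
```

```text
t 1.0 pos [0.272  0.5903 0.2313] ang 65.25840369368841 F [ 0.72 -0.41 -0.58] w 0.0851773747889711
[0.0, 0.0, 0.66, -0.33, 0.81, 0.15, 100.0],
[0.0, 0.0, 0.66, -0.27, 0.83, 0.15, 100.0],
[0.0, 0.0, 0.66, -0.21, 0.85, 0.15, 100.0],
[0.0, 0.0, 0.66, -0.15, 0.86, 0.15, 100.0],
[0.0, 0.0, 0.66, -0.1, 0.87, 0.15, 100.0],
[0.0, 0.0, 0.66, -0.03, 0.87, 0.15, 100.0],
[0.0, 0.0, 0.66, 0.03, 0.87, 0.15, 100.0],
[0.0, 0.0, 0.66, 0.09, 0.87, 0.15, 100.0],
[0.0, 0.0, 0.66, 0.15, 0.86, 0.15, 100.0],
[0.0, 0.0, 0.66, 0.2, 0.85, 0.15, 100.0],
[0.0, 0.0, 0.66, 0.26, 0.83, 0.15, 100.0],
[0.0, 0.0, 0.66, 0.32, 0.81, 0.15, 100.0],
[0.0, 0.0, 0.66, 0.38, 0.79, 0.15, 100.0],
[0.0, 0.0, 0.66, 0.43, 0.76, 0.15, 100.0],
[0.0, 0.0, 0.66, 0.48, 0.73, 0.15, 100.0],
[0.0, 0.0, 0.66, 0.53, 0.7, 0.15, 100.0],
[0.0, 0.0, 0.66, 0.58, 0.66, 0.15, 100.0],
[0.0, 0.0, 0.66, 0.62, 0.62, 0.15, 100.0],
[0.0, 0.0, 0.66, 0.66, 0.57, 0.15, 100.0],
[0.0, 0.0, 0.66, 0.7, 0.52, 0.15, 100.0],
```

Request:
play_rows(plan=[[[0,0,0.66,-0.33,0.81,0.15,100],[0,0,0.66,-0.27,0.83,0.15,100],[0,0,0.66,-0.21,0.85,0.15,100],[0,0,0.66,-0.15,0.86,0.15,100],[0,0,0.66,-0.1,0.87,0.15,100],[0,0,0.66,-0.03,0.87,0.15,100],[0,0,0.66,0.03,0.87,0.15,100],[0,0,0.66,0.09,0.87,0.15,100],[0,0,0.66,0.15,0.86,0.15,100],[0,0,0.66,0.2,0.85,0.15,100],[0,0,0.66,0.26,0.83,0.15,100],[0,0,0.66,0.32,0.81,0.15,100]]], squeeze=30)

```text
t: 2.2
position: [0.4886, 0.3597, 0.177]
tcp_rot: [0.988, 0.151, 0.0, -0.0]
contact_force: [-0.5, -0.7, 0.0]
grip_width: 0.0853
```

Request:
play_rows(plan=[[[0,0,0.66,0.38,0.79,0.15,100],[0,0,0.66,0.43,0.76,0.15,100],[0,0,0.66,0.48,0.73,0.15,100],[0,0,0.66,0.53,0.7,0.15,100],[0,0,0.66,0.58,0.66,0.15,100],[0,0,0.66,0.62,0.62,0.15,100],[0,0,0.66,0.66,0.57,0.15,100],[0,0,0.66,0.7,0.52,0.15,100],[0,0,0,0,0,0,70],[0,0,0,0,0,0,70]]])

```text
t: 3.2
position: [0.6314, 0.2069, 0.1409]
tcp_rot: [0.992, -0.123, -0.0, 0.0]
contact_force: [-0.4, 0.2, -0.5]
grip_width: 0.0605
```

```bash
python3 plan.py .631 .2078 .14 -13.9 1 70; python3 plan.py .631 .2078 .042 -13.9 6 70;python3 -c "
from h import *
st();snap('side','s1');snap('top','t1')
a=cv2.imread('pics/side0.png')
s=cv2.imread('pics/s1.png')[80:240,170:330];t=cv2.imread('pics/t1.png')[110:270,120:280]
cv2.imwrite('pics/c1.png',cv2.resize(cv2.hconcat([s,t]),(800,400),interpolation=2))"
```

```text
t 3.2 pos [0.6314 0.2069 0.1409] ang -14.103525439010296 F [-0.39  0.18 -0.49] w 0.060468521701511554
[0.0, 0.01, -0.03, -0.02, -0.02, 0.03, 70.0],
t 3.2 pos [0.6314 0.2069 0.1409] ang -14.103525439010296 F [-0.39  0.18 -0.49] w 0.060468521701511554
[0.0, 0.0, -0.01, 0.0, 0.0, 0.55, 70.0],
[0.0, 0.0, -0.01, 0.0, 0.0, 0.55, 70.0],
[0.0, 0.0, -0.01, 0.0, 0.0, 0.55, 70.0],
[0.0, 0.0, -0.01, 0.0, 0.0, 0.55, 70.0],
[0.0, 0.0, -0.01, 0.0, 0.0, 0.55, 70.0],
[0.0, 0.0, -0.01, 0.0, 0.0, 0.55, 70.0],
{'t': 3.2, 'joint_positions': [-0.5354, 0.7458, 0.3376, 1.4884, -0.2788, 0.9556, -0.3653], 'position': [0.6314, 0.2069, 0.1409], 'tcp_rot': [0.9924, -0.1228, -0.0003, 0.0001], 'contact_force': [-0.393, 0.1764, -0.4941], 'grip_width': 0.0605}
```

View pics/c1.png

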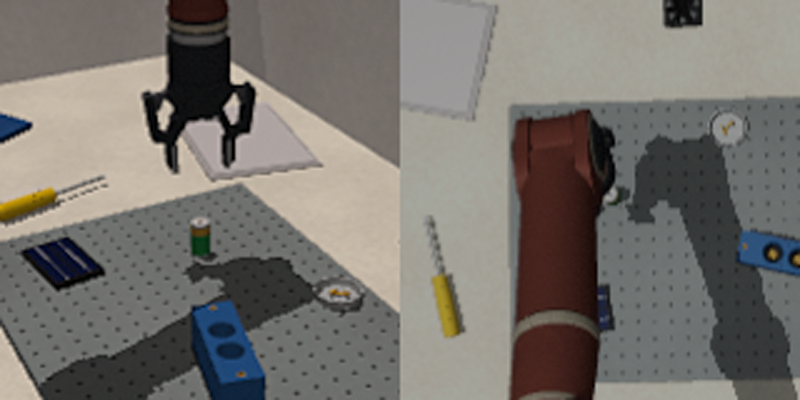

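Side view: the cell stands centred under the open fingers (cell at about (250,173) px). Descending and gripping.

Request:
play_rows(plan=[[[0,0,0,-0.01,-0.02,0.55,70],[0,0,0,0,0,0.55,70],[0,0,0,0,0,0.55,70],[0,0,0,0,0,0.55,70],[0,0,0,0,0,0.55,70],[0,0,0,0,0,0.55,70],[0,0,0,0,0,0,0],[0,0,0,0,0,0,0],[0,0,0,0,0,0,0],[0,0,0,0,0,0,0],[0,0,0,0,0,0,0],[0,0,0,0,0,0,0]]], squeeze=30)

```text
t: 4.5
position: [0.6313, 0.2091, 0.0428]
tcp_rot: [0.993, -0.121, 0.0, -0.0]
contact_force: [-0.4, 0.4, 1.3]
grip_width: 0.0242
```

Request:
play_rows(plan=[[[0,0,0,0,0,0,0],[0,0,0,0,0,-0.3,0],[0,0,0,0,0,-0.9,0],[0,0,0,0,0,-0.9,0],[0,0,0,0,0,-0.9,0],[0,0,0,0,0,-0.5,0]]])

```text
t: 5.1
position: [0.6323, 0.2092, 0.1504]
tcp_rot: [0.993, -0.121, 0.002, -0.001]
contact_force: [0.2, -0.4, -0.5]
grip_width: 0.0238
```

```bash
python3 plan.py .5363 -.0321 .145 -13.9 11 0;python3 -c "
from h import *
snap('side','s2')
s=cv2.imread('pics/s2.png')[80:240,170:330]
cv2.imwrite('pics/c2.png',cv2.resize(s,(600,600),interpolation=2))"
```

```text
t 5.1 pos [0.6323 0.2092 0.1504] ang -13.943595050163399 F [ 0.25 -0.35 -0.54] w 0.023827275725239423
[0.0, 0.0, 0.0, -0.11, 0.78, 0.01, 0.0],
[0.0, 0.0, 0.0, -0.11, 0.78, 0.01, 0.0],
[0.0, 0.0, 0.0, -0.11, 0.78, 0.01, 0.0],
[0.0, 0.0, 0.0, -0.11, 0.78, 0.01, 0.0],
[0.0, 0.0, 0.0, -0.11, 0.78, 0.02, 0.0],
[0.0, 0.0, 0.0, -0.11, 0.78, 0.02, 0.0],
[0.0, 0.0, 0.0, -0.11, 0.78, 0.02, 0.0],
[0.0, 0.0, 0.0, -0.11, 0.78, 0.02, 0.0],
[0.0, 0.0, 0.0, -0.11, 0.78, 0.02, 0.0],
[0.0, 0.0, 0.0, -0.11, 0.78, 0.02, 0.0],
[0.0, 0.0, 0.0, -0.11, 0.78, 0.02, 0.0],
```

View pics/c2.png

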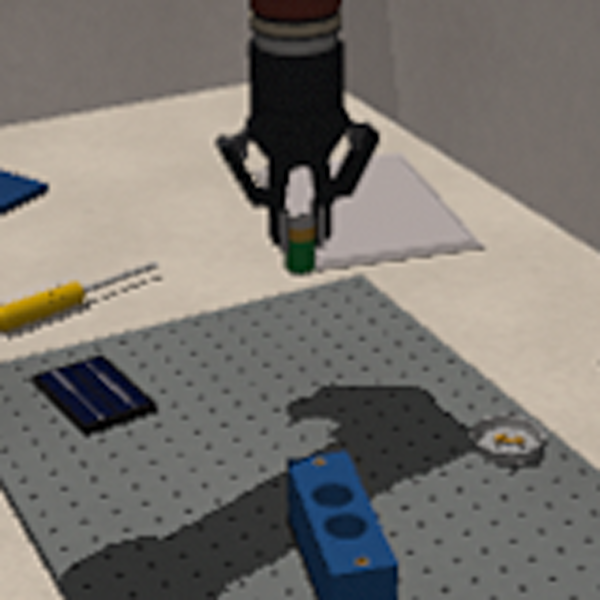

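Request:
play_rows(plan=[[[0,0,0,-0.11,0.78,0.01,0],[0,0,0,-0.11,0.78,0.01,0],[0,0,0,-0.11,0.78,0.01,0],[0,0,0,-0.11,0.78,0.01,0],[0,0,0,-0.11,0.78,0.01,0],[0,0,0,-0.11,0.78,0.02,0],[0,0,0,-0.11,0.78,0.02,0],[0,0,0,-0.11,0.78,0.02,0],[0,0,0,-0.11,0.78,0.02,0],[0,0,0,-0.11,0.78,0.02,0],[0,0,0,-0.11,0.78,0.02,0],[0,0,0,0,0,0,0]]])

```text
t: 6.35
position: [0.5316, -0.0365, 0.1417]
tcp_rot: [0.992, -0.125, -0.001, 0.002]
contact_force: [-0.6, -0.4, -0.3]
grip_width: 0.0243
```

Request:
play_rows(plan=[[[0,0,0,0,0,0.5,0],[0,0,0,0,0,0.25,0],[0,0,0,0,0,0,0],[0,0,0,0,0,0,0]]])

```text
t: 6.75
position: [0.5338, -0.0315, 0.1195]
tcp_rot: [0.993, -0.121, -0.0, -0.0]
contact_force: [0.2, 0.4, -0.6]
grip_width: 0.0241
```

```bash
python3 plan.py .5363 -.0321 .11 -13.9 1 0;python3 -c "
from h import *
st()
snap('side','s3');snap('top','t3')
s=cv2.imread('pics/s3.png')[180:240,225:305];t=cv2.imread('pics/t3.png')[110:270,195:355]
cv2.imwrite('pics/c3.png',cv2.resize(s,(800,600),interpolation=0))
cv2.imwrite('pics/c3t.png',cv2.resize(t,(480,480),interpolation=0))"
```

```text
t 6.75 pos [ 0.5338 -0.0315  0.1195] ang -13.890023846973302 F [ 0.15  0.42 -0.58] w 0.024122411902952317
[0.0, 0.01, 0.0, 0.09, 0.0, 0.32, 0.0],
{'t': 6.75, 'joint_positions': [-0.1822, 0.5976, 0.3058, 1.8918, -0.2685, 0.6926, 0.0395], 'position': [0.5338, -0.0315, 0.1195], 'tcp_rot': [0.9927, -0.1209, -0.0003, -0.0], 'contact_force': [0.154, 0.425, -0.5826], 'grip_width': 0.0241}
```

View pics/c3.png

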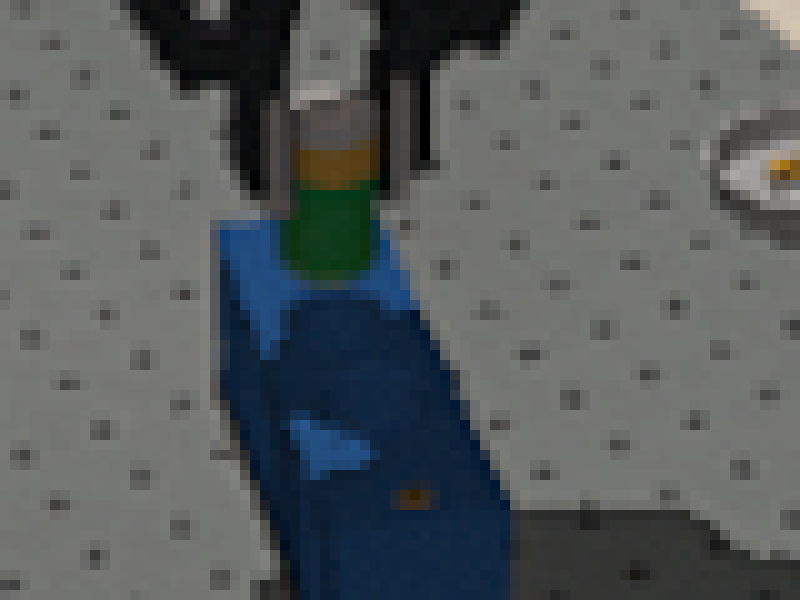

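View pics/c3t.png

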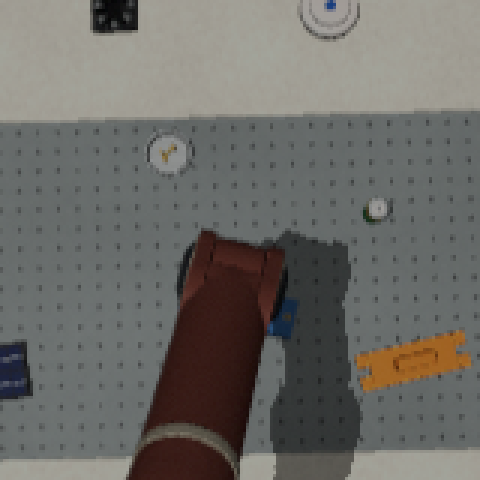

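```bash
cat > cell.py <<'E'
from fit import *
def pred(x,y,zf,cam="side"):
    P=np.vstack([cyl(.011,0,.0)[::1],cyl(.013,.002,.03)])+[x,y,zf]
    q=proj(cam,P); return np.r_[(q[:,0].min()+q[:,0].max())/2,q[:,1].max()]
def solve(u,v,zf,x0):
    from scipy.optimize import fsolve
    return fsolve(lambda p:(pred(p[0]/100,p[1]/100,zf)-[u,v])*1.0,np.array(x0)*100,epsfcn=1e-3)/100
E
python3 - <<'E'
from cell import *
zf=.1195-.0228
print(pred(.5363,-.0321,zf),pred(.5338,-.0315,zf))
im=cv2.imread('pics/s3.png').astype(int)
for r in range(198,210): print(r,[tuple(im[r,c]) [1]-im[r,c,0] for c in range(250,268)])
print(solve(257.9,207.8,zf,(.5338,-.0315)))
# check on standing cell calibrations
a=cv2.imread('pics/side0.png').astype(int)
for r in range(170,185): print(r,[a[r,c,1]-a[r,c,2] for c in range(242,258)])
print(pred(.631,.2078,.02), pred(.6485,-.2267,.02))
E
```

```text
[258.29624673 208.040191  ] [257.34084806 208.18164729]
198 [np.int64(0), np.int64(0), np.int64(1), np.int64(-2), np.int64(10), np.int64(32), np.int64(37), np.int64(40), np.int64(38), np.int64(39), np.int64(35), np.int64(30), np.int64(18), np.int64(3), np.int64(0), np.int64(1), np.int64(3), np.int64(2)]
199 [np.int64(1), np.int64(2), np.int64(1), np.int64(-2), np.int64(10), np.int64(29), np.int64(32), np.int64(34), np.int64(30), np.int64(30), np.int64(30), np.int64(30), np.int64(15), np.int64(1), np.int64(0), np.int64(2), np.int64(3), np.int64(3)]
200 [np.int64(5), np.int64(5), np.int64(3), np.int64(-2), np.int64(8), np.int64(30), np.int64(32), np.int64(35), np.int64(30), np.int64(30), np.int64(32), np.int64(31), np.int64(15), np.int64(3), np.int64(2), np.int64(2), np.int64(1), np.int64(2)]
201 [np.int64(-2), np.int64(-8), np.int64(-5), np.int64(1), np.int64(16), np.int64(30), np.int64(33), np.int64(31), np.int64(33), np.int64(30), np.int64(33), np.int64(31), np.int64(9), np.int64(3), np.int64(4), np.int64(3), np.int64(1), np.int64(3)]
202 [np.int64(-39), np.int64(-48), np.int64(-33)
[... 4774 characters left out ...]
64(1), np.int64(1), np.int64(0), np.int64(1), np.int64(-1), np.int64(0), np.int64(8), np.int64(16), np.int64(23), np.int64(15), np.int64(1), np.int64(-2), np.int64(-2), np.int64(0), np.int64(0), np.int64(1)]
183 [np.int64(1), np.int64(1), np.int64(1), np.int64(1), np.int64(1), np.int64(-1), np.int64(-1), np.int64(-2), np.int64(-4), np.int64(-2), np.int64(-2), np.int64(0), np.int64(-1), np.int64(1), np.int64(1), np.int64(0)]
184 [np.int64(1), np.int64(2), np.int64(0), np.int64(1), np.int64(0), np.int64(-2), np.int64(0), np.int64(0), np.int64(-1), np.int64(0), np.int64(0), np.int64(1), np.int64(-1), np.int64(1), np.int64(1), np.int64(-1)]
[249.79140777 182.55084228] [335.62577591 261.36400969]
```

Request:
play_rows(plan=[[[0,0,0,0.07,0.01,0.0,0],[0,0,0,0,0,0.25,0],[0,0,0,0,0,0.15,0],[0,0,0,0,0,0,0],[0,0,0,0,0,0,0]]])

```text
t: 7.35
position: [0.5355, -0.0328, 0.1074]
tcp_rot: [0.993, -0.121, -0.0, 0.0]
contact_force: [0.0, 0.3, -0.9]
grip_width: 0.0237
```

```bash
python3 -c "
from cell import *
st()
snap('side','s4')
s=cv2.imread('pics/s4.png')[180:240,225:305]
cv2.imwrite('pics/c4.png',cv2.resize(s,(800,600),interpolation=0))
s=manip.get_state()['position']
print(pred(s[0],s[1],s[2]-.0228), pred(.536,-.0322,s[2]-.0228))
im=cv2.imread('pics/s4.png').astype(int)
for r in range(202,215): print(r,(im[r,250:268,1]-im[r,250:268,0]).tolist())
"
```

```text
{'t': 7.35, 'joint_positions': [-0.1732, 0.6176, 0.2972, 1.8968, -0.2772, 0.6679, 0.048], 'position': [0.5355, -0.0328, 0.1074], 'tcp_rot': [0.9926, -0.1214, -0.0004, 0.0001], 'contact_force': [0.0354, 0.3005, -0.8714], 'grip_width': 0.0237}
[258.23899619 211.93108461] [258.22533702 211.77143365]
202 [-17, 4, 2, 1, -3, 17, 37, 38, 38, 38, 34, 33, 33, 13, -3, 0, 1, 3]
203 [-38, -14, -1, 2, -4, 18, 34, 30, 31, 31, 31, 31, 33, -2, -6, 2, 2, 2]
204 [-47, -39, -11, 4, -3, 17, 32, 32, 34, 31, 30, 31, 35, -18, -18, 0, 4, 2]
205 [-51, -55, -31, -4, 2, 22, 31, 33, 33, 31, 31, 32, 37, -28, -33, -5, 5, 2]
206 [-49, -52, -48, -31, 8, 34, 32, 32, 31, 32, 32, 31, 38, -25, -36, -14, 2, 3]
207 [-49, -49, -54, -36, 8, 35, 31, 32, 32, 30, 32, 31, 38, -23, -52, -38, -3, 5]
208 [-49, -49, -53, -34, 9, 33, 32, 30, 33, 33, 32, 32, 38, -21, -50, -41, -5, 5]
209 [-50, -50, -52, -33, 11, 37, 32, 33, 32, 34, 33, 32, 38, -26, -51, -57, -19, 2]
210 [-49, -50, -53, -32, 7, 31, 35, 35, 35, 37, 36, 29, 24, -36, -51, -52, -34, -3]
211 [-46, -51, -50, -37, -15, 6, 18, 24, 23, 23, 22, 7, -10, -33, -34, -27, -23, -1]
212 [-40, -52, -49, -34, -23, -29, -24, -10, -6, -10, -16, -27, -28, -25, -21, -21, -23, -14]
213 [-30, -49, -50, -36, -23, -25, -28, -28, -31, -30, -28, -28, -25, -23, -22, -24, -24, -25]
214 [-28, -43, -34, -19, -22, -23, -26, -25, -26, -25, -25, -26, -23, -23, -24, -22, -22, -26]
```

View pics/c4.png

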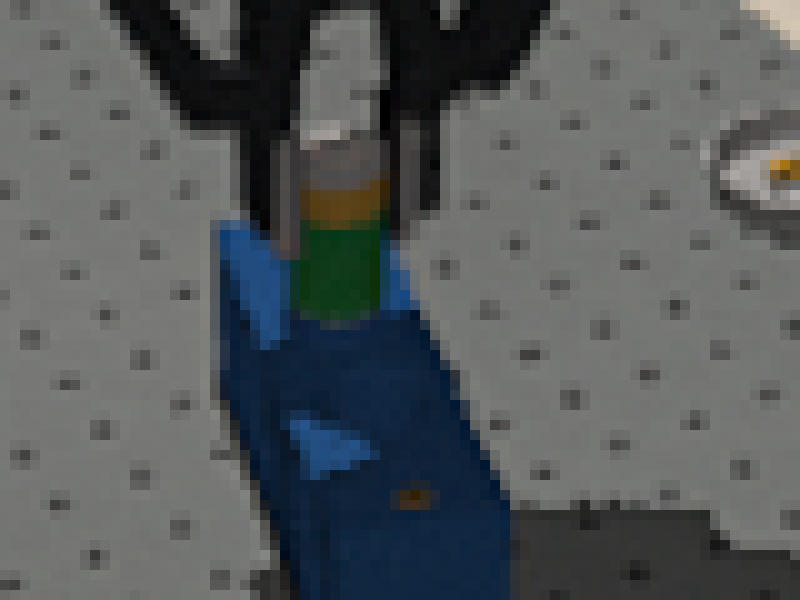

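Cell centre at u≈258.3 and foot at v≈211.7 match the prediction for the bore. Lowering.

Request:
play_rows(plan=[[[0,0,0,0,0,0.15,0],[0,0,0,0,0,0.15,0],[0,0,0,0,0,0.15,0],[0,0,0,0,0,0.1,0],[0,0,0,0,0,0.1,0],[0,0,0,0,0,0.05,0],[0,0,0,0,0,0,0]]])

```text
t: 8.1
position: [0.5357, -0.0327, 0.0865]
tcp_rot: [0.993, -0.121, -0.0, 0.0]
contact_force: [-0.3, 0.3, -1.4]
grip_width: 0.0238
```

Request:
play_rows(plan=[[[0,0,0,0,0,0.12,0],[0,0,0,0,0,0,0],[0,0,0,0,0,0,60],[0,0,0,0,0,0,60],[0,0,0,0,0,0,60],[0,0,0,0,0,0,60],[0,0,0,0,0,-0.6,60],[0,0,0,0,0,-0.9,60],[0,0,0,0,0,-0.9,60]]])

```text
t: 9.0
position: [0.5353, -0.0328, 0.1557]
tcp_rot: [0.993, -0.121, -0.001, 0.0]
contact_force: [0.6, 0.3, 0.2]
grip_width: 0.0512
```

```bash
python3 plan.py .6485 -.2267 .14 -13.9 10 70;python3 -c "
from h import *
snap('side','s5')
s=cv2.imread('pics/s5.png')[170:260,215:335]
cv2.imwrite('pics/c5.png',cv2.resize(s,(800,600),interpolation=2))"
```

```text
t 9.0 pos [ 0.5353 -0.0328  0.1557] ang -13.945255149093919 F [0.59 0.29 0.18] w 0.05116089715179868
[0.0, 0.0, 0.0, 0.52, 0.54, 0.05, 70.0],
[0.0, 0.0, 0.0, 0.52, 0.54, 0.05, 70.0],
[0.0, 0.0, 0.0, 0.52, 0.54, 0.05, 70.0],
[0.0, 0.0, 0.0, 0.52, 0.54, 0.05, 70.0],
[0.0, 0.0, 0.0, 0.52, 0.54, 0.05, 70.0],
[0.0, 0.0, 0.0, 0.52, 0.54, 0.05, 70.0],
[0.0, 0.0, 0.0, 0.52, 0.54, 0.05, 70.0],
[0.0, 0.0, 0.0, 0.52, 0.54, 0.05, 70.0],
[0.0, 0.0, 0.0, 0.52, 0.54, 0.05, 70.0],
[0.0, 0.0, 0.0, 0.52, 0.54, 0.05, 70.0],
```

View pics/c5.png

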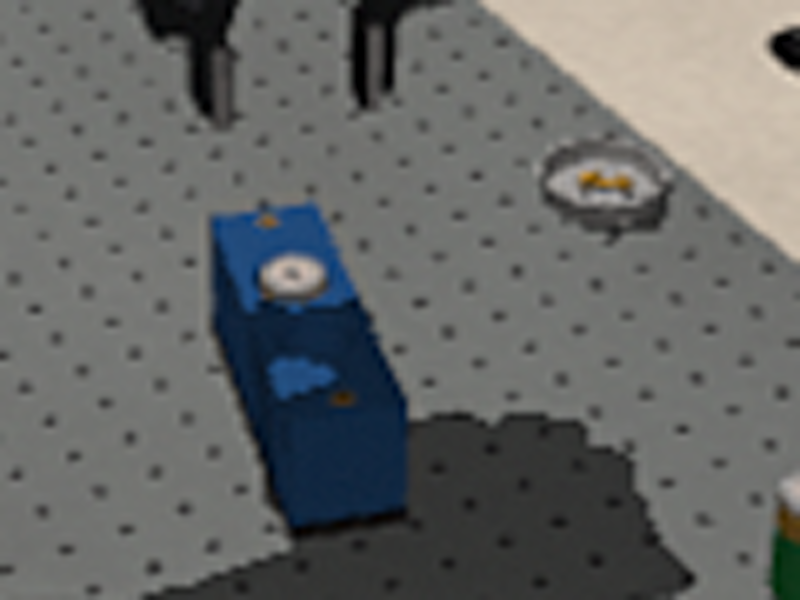

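The first cell is seated in the far bore, slightly proud (crop (293,275)). On to the second one.

Request:
play_rows(plan=[[[0,0,0,0.52,0.54,0.05,70],[0,0,0,0.52,0.54,0.05,70],[0,0,0,0.52,0.54,0.05,70],[0,0,0,0.52,0.54,0.05,70],[0,0,0,0.52,0.54,0.05,70],[0,0,0,0.52,0.54,0.05,70],[0,0,0,0.52,0.54,0.05,70],[0,0,0,0.52,0.54,0.05,70],[0,0,0,0.52,0.54,0.05,70],[0,0,0,0.52,0.54,0.05,70],[0,0,0,0,0,0,70],[0,0,0,0,0,0,70]]])

```text
t: 10.25
position: [0.6476, -0.2275, 0.1396]
tcp_rot: [0.993, -0.122, -0.001, -0.0]
contact_force: [-0.4, 0.1, 0.7]
grip_width: 0.0597
```

```bash
python3 plan.py .6485 -.2267 .042 -13.9 6 70;python3 -c "
from h import *
snap('side','s6')
s=cv2.imread('pics/s6.png')[170:290,260:420]
cv2.imwrite('pics/c6.png',cv2.resize(s,(800,600),interpolation=2))"
```

```text
t 10.25 pos [ 0.6476 -0.2275  0.1396] ang -13.979983968444929 F [-0.36  0.11  0.67] w 0.059739617551268935
[0.0, 0.0, 0.0, 0.0, -0.01, 0.54, 70.0],
[0.0, 0.0, 0.0, 0.0, -0.01, 0.54, 70.0],
[0.0, 0.0, 0.0, 0.0, -0.01, 0.54, 70.0],
[0.0, 0.0, 0.0, 0.0, -0.01, 0.54, 70.0],
[0.0, 0.0, 0.0, 0.0, -0.01, 0.54, 70.0],
[0.0, 0.0, 0.0, 0.0, -0.01, 0.54, 70.0],
```

View pics/c6.png

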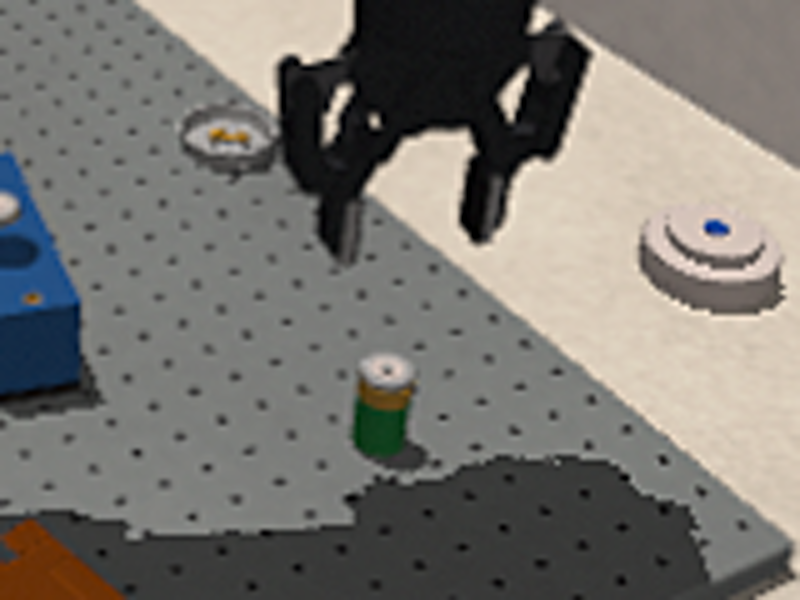

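Request:
play_rows(plan=[[[0,0,0,0,-0.01,0.54,70],[0,0,0,0,-0.01,0.54,70],[0,0,0,0,-0.01,0.54,70],[0,0,0,0,0,0.54,70],[0,0,0,0,0,0.54,70],[0,0,0,0,0,0.54,70],[0,0,0,0,0,0,0],[0,0,0,0,0,0,0],[0,0,0,0,0,0,0],[0,0,0,0,0,0,0],[0,0,0,0,0,0,0],[0,0,0,0,0,0,0]]])

```text
t: 11.5
position: [0.6486, -0.2269, 0.0434]
tcp_rot: [0.993, -0.121, 0.0, 0.0]
contact_force: [-0.7, -0.3, 0.1]
grip_width: 0.0241
```

Request:
play_rows(plan=[[[0,0,0,0,0,0,0],[0,0,0,0,0,-0.3,0],[0,0,0,0,0,-0.9,0],[0,0,0,0,0,-0.9,0],[0,0,0,0,0,-0.9,0],[0,0,0,0,0,-0.5,0],[0,0,0,0,0,0,0]]])

```text
t: 12.2
position: [0.6499, -0.2275, 0.151]
tcp_rot: [0.993, -0.121, 0.003, 0.001]
contact_force: [0.6, -0.0, -0.4]
grip_width: 0.0241
```

```bash
python3 plan.py .527 -.0685 .145 -13.9 8 0;python3 -c "
from h import *
snap('side','s7')
s=cv2.imread('pics/s7.png')[170:290,260:420]
cv2.imwrite('pics/c7.png',cv2.resize(s,(800,600),interpolation=2))"
```

```text
t 12.2 pos [ 0.6499 -0.2275  0.151 ] ang -13.938943780554666 F [ 0.6  -0.05 -0.38] w 0.024105390625658408
[0.0, -0.01, 0.0, -0.66, -0.52, 0.02, 0.0],
[0.0, -0.01, 0.0, -0.66, -0.52, 0.02, 0.0],
[0.0, -0.01, 0.0, -0.66, -0.52, 0.02, 0.0],
[0.0, -0.01, 0.0, -0.66, -0.52, 0.02, 0.0],
[0.0, -0.01, 0.0, -0.66, -0.52, 0.02, 0.0],
[0.0, -0.01, 0.0, -0.66, -0.52, 0.02, 0.0],
[0.0, -0.01, 0.0, -0.66, -0.52, 0.02, 0.0],
[0.0, -0.01, 0.0, -0.66, -0.52, 0.02, 0.0],
```

View pics/c7.png

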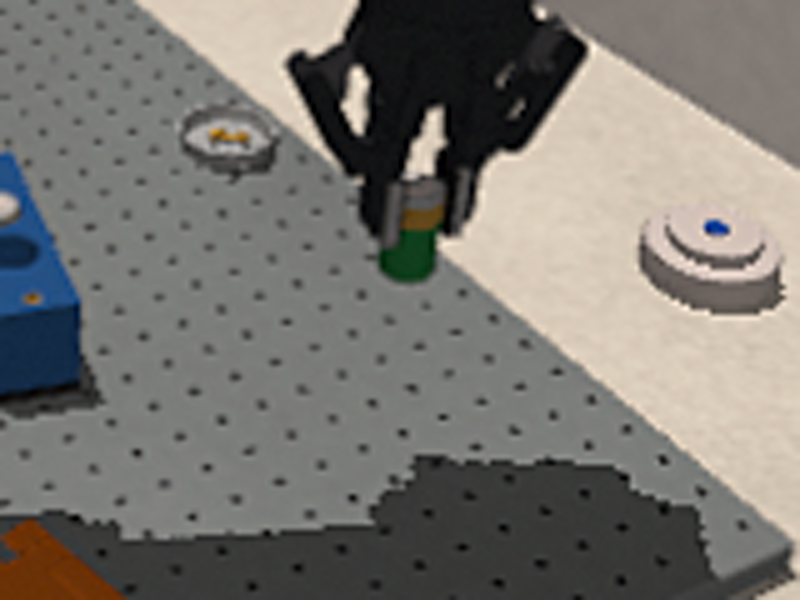

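Request:
play_rows(plan=[[[0,0,0,-0.66,-0.52,0.02,0],[0,0,0,-0.66,-0.52,0.02,0],[0,0,0,-0.66,-0.52,0.02,0],[0,0,0,-0.66,-0.52,0.02,0],[0,0,0,-0.66,-0.52,0.02,0],[0,0,0,-0.66,-0.52,0.02,0],[0,0,0,-0.66,-0.52,0.02,0],[0,0,0,-0.66,-0.52,0.02,0],[0,0,0,0,0,0.5,0],[0,0,0,0,0,0.55,0],[0,0,0,0,0,0,0],[0,0,0,0,0,0,0]]])

```text
t: 13.45
position: [0.5239, -0.0674, 0.1107]
tcp_rot: [0.993, -0.121, -0.001, 0.0]
contact_force: [-0.0, 1.3, -0.2]
grip_width: 0.024
```

```bash
cat > meas.py <<'E'
from cell import *
import sys
n,tx,ty=sys.argv[1],float(sys.argv[2]),float(sys.argv[3]); dz=float(sys.argv[4])
snap('side',n); s=manip.get_state()['position']
im=cv2.imread(f'pics/{n}.png')
pt=pred(tx,ty,s[2]-dz); print('tcp',np.round(s,4),'pred at tcp',pred(s[0],s[1],s[2]-dz),'at target',pt)
cu,cv=int(pt[0]),int(pt[1])
hsv=cv2.cvtColor(im,cv2.COLOR_BGR2HSV); g=im.astype(int)[...,1]-im.astype(int)[...,0]
for r in range(cv-9,cv+4): print(r,g[r,cu-8:cu+10].tolist())
print('cols',cu-8)
cv2.imwrite(f'pics/c_{n}.png',cv2.resize(im[cv-35:cv+25,cu-40:cu+40],(800,600),interpolation=0))
E
python3 meas.py s8 .527 -.0690 .0231
```

```text
tcp [ 0.5245 -0.0677  0.1113] pred at tcp [260.73387309 219.06657133] at target [261.86009935 219.0681487 ]
210 [-9, 1, 2, -1, 8, 30, 31, 32, 32, 30, 31, 31, 23, -15, -4, 4, 3, 3]
211 [-26, 0, 2, -3, 8, 29, 32, 32, 31, 32, 32, 31, 17, -40, -22, 3, 4, 1]
212 [-31, 3, 6, 2, 12, 29, 33, 32, 31, 31, 31, 34, 19, -47, -45, -6, 7, 2]
213 [-41, 4, 21, 25, 33, 32, 32, 31, 33, 30, 31, 34, 19, -43, -59, -18, 6, 5]
214 [-56, -23, 5, 22, 33, 31, 32, 33, 31, 33, 32, 33, 20, -43, -58, -41, -4, 7]
215 [-52, -58, -39, 6, 33, 31, 32, 34, 31, 32, 31, 35, 23, -43, -55, -56, -17, 4]
216 [-51, -54, -33, 10, 35, 33, 31, 33, 32, 31, 33, 36, 6, -43, -53, -53, -41, -7]
217 [-50, -52, -40, -8, 25, 34, 34, 33, 34, 36, 35, 31, -20, -46, -51, -52, -57, -28]
218 [-48, -51, -55, -38, 3, 24, 27, 30, 30, 28, 21, 2, -24, -36, -45, -48, -50, -34]
219 [-45, -51, -53, -41, -27, -10, 0, 6, 10, 1, -19, -29, -28, -20, -30, -27, -21, -11]
220 [-40, -51, -51, -38, -24, -27, -29, -33, -33, -32, -30, -27, -24, -22, -22, -21, -22, -26]
221 [-32, -43, -49, -33, -18, -25, -25, -27, -26, -28, -25, -26, -25, -23, -20, -23, -23, -24]
222 [-30, -35, -24, -18, -22, -23, -24, -26, -27, -27, -26, -26, -25, -25, -23, -23, -23, -23]
cols 253
```

View pics/c_s8.png

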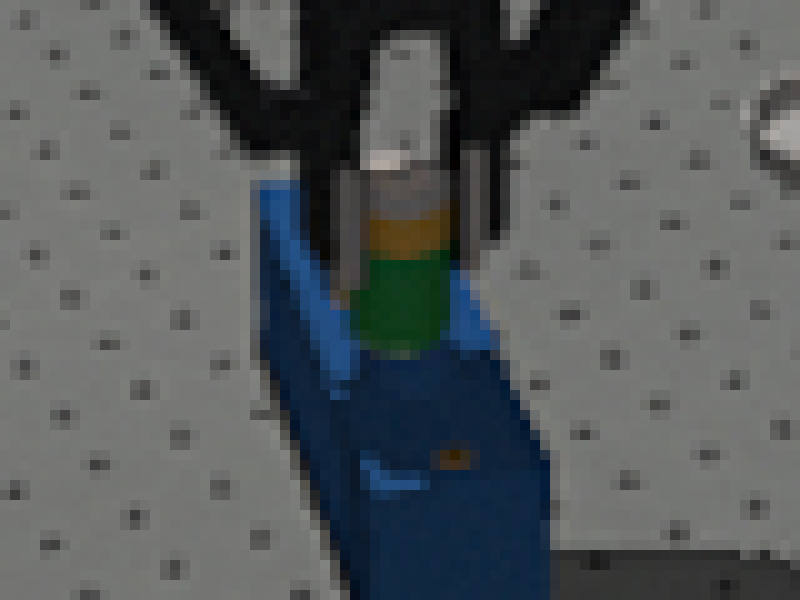

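Request:
play_rows(plan=[[[0,0,0,0.09,0.02,0.0,0],[0,0,0,0,0,0.1,0],[0,0,0,0,0,0,0],[0,0,0,0,0,0,0]]])

```text
t: 13.9
position: [0.5271, -0.0687, 0.1087]
tcp_rot: [0.993, -0.121, -0.0, -0.0]
contact_force: [0.5, 0.1, 0.1]
grip_width: 0.0244
```

```bash
python3 meas.py s9 .527 -.0690 .0231
```

```text
tcp [ 0.5271 -0.0687  0.1087] pred at tcp [261.84804925 219.80618229] at target [261.85761129 219.88048702]
210 [-35, 3, -1, 0, 0, -1, 25, 33, 33, 35, 34, 32, 30, 30, 15, -1, 2, 2]
211 [-33, 3, 3, 1, -1, -2, 26, 33, 33, 31, 29, 30, 31, 34, -6, -3, 3, 1]
212 [-32, 6, 5, 1, 0, 1, 26, 34, 32, 32, 31, 31, 31, 36, -30, -10, 6, 3]
213 [-40, 5, 14, 4, 10, 18, 29, 30, 32, 32, 32, 31, 31, 37, -50, -22, 5, 5]
214 [-55, -22, 3, 2, 16, 34, 31, 31, 32, 32, 31, 32, 31, 37, -47, -44, -7, 6]
215 [-52, -55, -47, -28, 2, 34, 30, 30, 32, 32, 31, 31, 32, 39, -44, -61, -18, 4]
216 [-51, -50, -54, -48, -14, 37, 33, 31, 33, 34, 32, 31, 33, 42, -41, -57, -42, -6]
217 [-51, -50, -51, -56, -26, 33, 34, 34, 34, 33, 33, 33, 35, 30, -41, -56, -57, -27]
218 [-48, -50, -50, -49, -27, 12, 29, 36, 36, 37, 35, 28, 26, 2, -38, -53, -53, -33]
219 [-45, -50, -51, -38, -27, -16, -3, 13, 18, 17, 20, 13, 1, -22, -20, -42, -35, -11]
220 [-40, -51, -50, -37, -24, -26, -30, -28, -27, -22, -22, -29, -29, -25, -19, -19, -22, -25]
221 [-32, -48, -52, -40, -22, -25, -27, -28, -29, -29, -27, -27, -26, -23, -22, -24, -22, -24]
222 [-30, -44, -49, -33, -20, -23, -27, -25, -26, -27, -28, -27, -25, -25, -22, -22, -23, -24]
cols 253
```

Request:
play_rows(plan=[[[0,0,0,0,0.02,0.1,0],[0,0,0,0,0,0.15,0],[0,0,0,0,0,0.15,0],[0,0,0,0,0,0.15,0],[0,0,0,0,0,0.1,0],[0,0,0,0,0,0.08,0],[0,0,0,0,0,0,0]]])

```text
t: 14.65
position: [0.5268, -0.0692, 0.0863]
tcp_rot: [0.993, -0.121, -0.0, 0.0]
contact_force: [0.4, 0.5, -1.2]
grip_width: 0.0242
```

```bash
python3 meas.py s10 .527 -.0690 .0231 | head -1
```

```text
tcp [ 0.5269 -0.0693  0.0865] pred at tcp [261.86480821 226.79584005] at target [261.83668388 226.73626964]
```

View pics/c_s10.png

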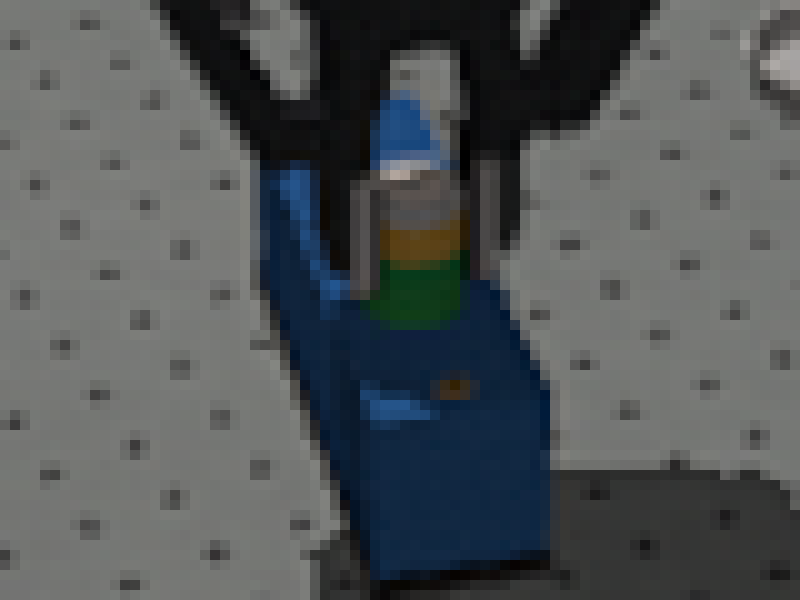

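The foot is in the bore (the green part ends at the mouth); release.

Request:
play_rows(plan=[[[0,0,0,0,0,0.12,0],[0,0,0,0,0,0,0],[0,0,0,0,0,0,60],[0,0,0,0,0,0,60],[0,0,0,0,0,0,60],[0,0,0,0,0,0,60],[0,0,0,0,0,-0.6,60],[0,0,0,0,0,-0.9,60],[0,0,0,0,0,-0.9,60],[0,0,0,0,0,0,60]]])

```text
t: 15.7
position: [0.5295, -0.07, 0.1586]
tcp_rot: [0.993, -0.121, 0.004, 0.0]
contact_force: [0.8, -0.0, -0.2]
grip_width: 0.0511
```

```bash
python3 plan.py .4615 -.2695 .16 12.2 8 60;python3 -c "
from h import *
snap('side','s11')
s=cv2.imread('pics/s11.png')[170:260,215:335]
cv2.imwrite('pics/c11.png',cv2.resize(s,(800,600),interpolation=2))"
```

```text
t 15.7 pos [ 0.5295 -0.07    0.1586] ang -13.948019503151274 F [ 0.83 -0.03 -0.21] w 0.05110315458266307
[0.0, -0.01, -0.54, -0.07, 0.88, -0.01, 60.0],
[0.0, -0.01, -0.54, -0.12, 0.87, -0.01, 60.0],
[0.0, -0.01, -0.54, -0.17, 0.86, -0.01, 60.0],
[0.0, -0.01, -0.54, -0.22, 0.85, -0.01, 60.0],
[0.0, -0.01, -0.54, -0.27, 0.84, -0.01, 60.0],
[0.0, -0.01, -0.54, -0.32, 0.82, -0.01, 60.0],
[0.0, -0.01, -0.54, -0.36, 0.8, -0.01, 60.0],
[0.0, -0.01, -0.54, -0.41, 0.78, -0.01, 60.0],
```

View pics/c11.png

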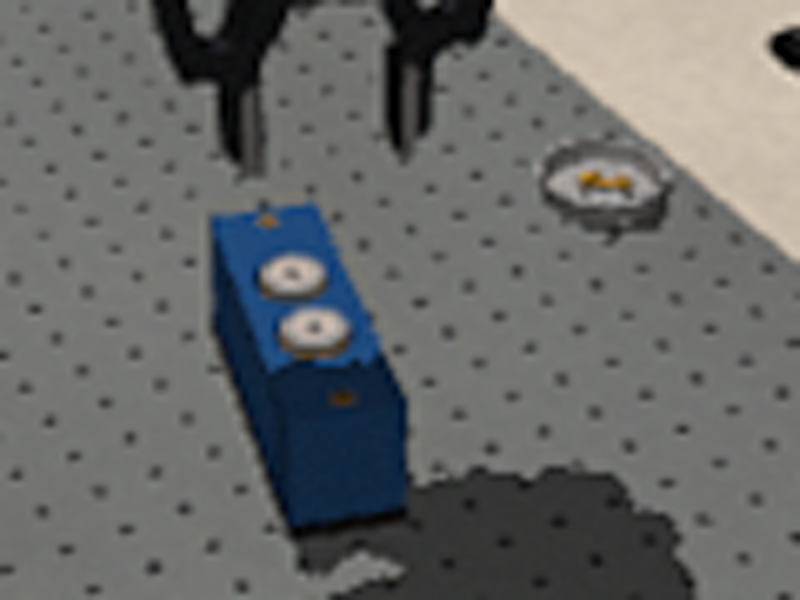

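Both cells are seated (crop (293,272), (315,328)). Now the cover.

Request:
play_rows(plan=[[[0,0,-0.54,-0.07,0.88,0,60],[0,0,-0.54,-0.12,0.87,0,60],[0,0,-0.54,-0.17,0.86,0,60],[0,0,-0.54,-0.22,0.85,0,60],[0,0,-0.54,-0.27,0.84,0,60],[0,0,-0.54,-0.32,0.82,0,60],[0,0,-0.54,-0.36,0.8,0,60],[0,0,-0.54,-0.41,0.78,0,60],[0,0,0,0,0,0.8,60],[0,0,0,0,0,0.7,60],[0,0,0,0,0,0,60],[0,0,0,0,0,0,60]]])

```text
t: 16.95
position: [0.4587, -0.2688, 0.1094]
tcp_rot: [0.995, 0.104, -0.001, -0.001]
contact_force: [0.0, -0.6, -0.7]
grip_width: 0.0513
```

```bash
python3 plan.py .4611 -.269 .06 12.4 2 60;python3 plan.py .4611 -.269 .0275 12.4 4 60;python3 -c "
from h import *
snap('side','s12')
s=cv2.imread('pics/s12.png')[220:340,200:360]
cv2.imwrite('pics/c12.png',cv2.resize(s,(800,600),interpolation=2))"
```

```text
t 16.95 pos [ 0.4587 -0.2688  0.1094] ang 11.994418858244522 F [ 0.01 -0.63 -0.71] w 0.05125024524793443
[-0.01, 0.01, -0.03, 0.04, 0.01, 0.82, 60.0],
[-0.01, 0.01, -0.03, 0.04, 0.01, 0.82, 60.0],
t 16.95 pos [ 0.4587 -0.2688  0.1094] ang 11.994418858244522 F [ 0.01 -0.63 -0.71] w 0.05125024524793443
[0.0, 0.0, -0.02, 0.02, 0.01, 0.68, 60.0],
[0.0, 0.0, -0.02, 0.02, 0.01, 0.68, 60.0],
[0.0, 0.0, -0.02, 0.02, 0.01, 0.68, 60.0],
[0.0, 0.0, -0.02, 0.02, 0.01, 0.68, 60.0],
```

View pics/c12.png

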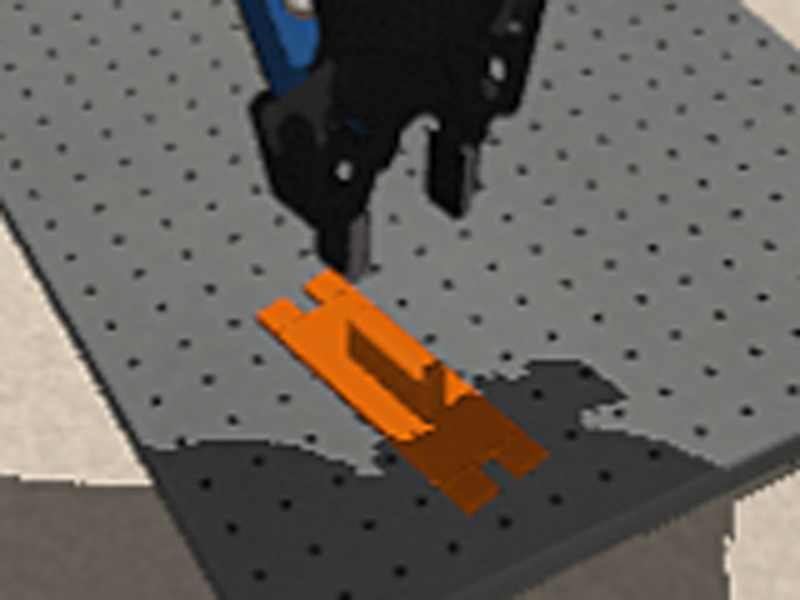

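Request:
play_rows(plan=[[[0,0,-0.06,0.08,0.01,0.65,60],[0,0,0,0,0,0.65,60],[0,0,0,0,0,0.65,60],[0,0,0,0,0,0.6,60],[0,0,0,0,0,0,60],[0,0,0,0,0,0,60]]])

```text
t: 17.6
position: [0.4623, -0.2692, 0.0345]
tcp_rot: [0.994, 0.108, 0.001, 0.0]
contact_force: [0.1, -0.2, 0.3]
grip_width: 0.0512
```

```bash
python3 plan.py .4611 -.269 .0275 12.4 1 60;python3 -c "
from h import *
snap('side','s13')
s=cv2.imread('pics/s13.png')[240:330,220:340]
cv2.imwrite('pics/c13.png',cv2.resize(s,(800,600),interpolation=2))"
```

```text
t 17.6 pos [ 0.4623 -0.2692  0.0345] ang 12.361317494641593 F [ 0.1  -0.22  0.3 ] w 0.05117478424188357
[0.01, -0.01, -0.01, -0.04, -0.01, 0.23, 60.0],
```

View pics/c13.png

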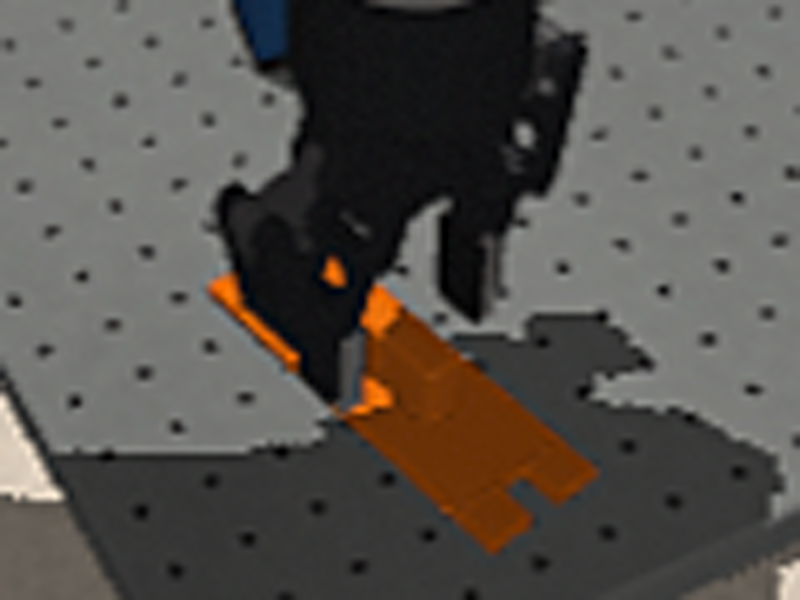

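Request:
play_rows(plan=[[[0,0,0,-0.02,0,0.2,60],[0,0,0,0,0,0,0],[0,0,0,0,0,0,0],[0,0,0,0,0,0,0],[0,0,0,0,0,0,0],[0,0,0,0,0,0,0],[0,0,0,0,0,0,0],[0,0,0,0,0,0,0]]], squeeze=60)

```text
t: 18.45
position: [0.4613, -0.2693, 0.0281]
tcp_rot: [0.994, 0.107, 0.0, 0.0]
contact_force: [-0.3, 0.4, 5.7]
grip_width: 0.0145
```

```bash
python3 -c "
from h import *
st()
snap('side','s14')
s=cv2.imread('pics/s14.png')[240:330,220:340]
cv2.imwrite('pics/c14.png',cv2.resize(s,(800,600),interpolation=2))"
```

```text
{'t': 18.45, 'joint_positions': [0.406, 0.7317, 0.126, 1.9499, -0.1864, 0.4701, 0.8817], 'position': [0.4613, -0.2693, 0.0281], 'tcp_rot': [0.9942, 0.1074, 0.0004, 0.0003], 'contact_force': [-0.2868, 0.4349, 5.7141], 'grip_width': 0.0145}
```

View pics/c14.png

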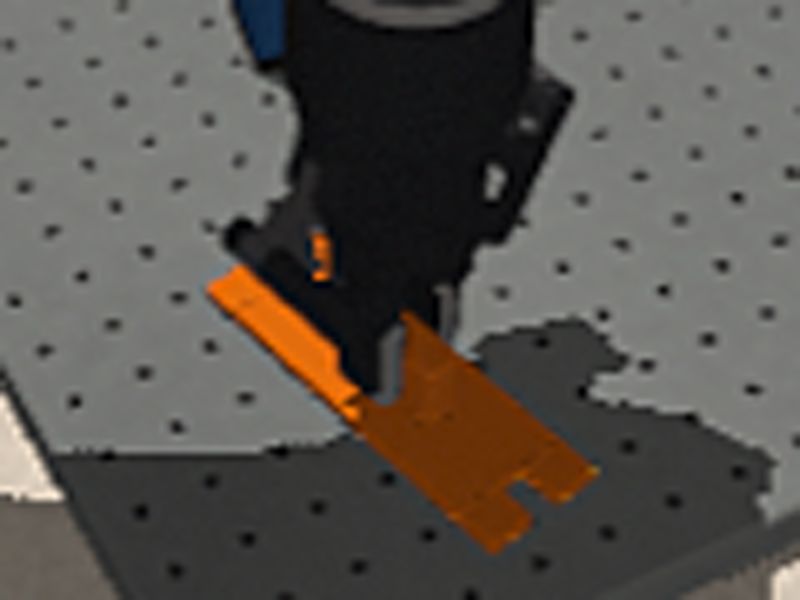

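Request:
play_rows(plan=[[[0,0,0,0,0,-0.2,0],[0,0,0,0,0,-0.5,0],[0,0,0,0,0,-0.8,0],[0,0,0,0,0,-0.8,0],[0,0,0,0,0,-0.8,0],[0,0,0,0,0,-0.8,0],[0,0,0,0,0,-0.2,0],[0,0,0,0,0,0,0]]])

```text
t: 19.3
position: [0.4612, -0.2691, 0.151]
tcp_rot: [0.994, 0.108, 0.001, 0.0]
contact_force: [0.2, -0.6, -1.8]
grip_width: 0.0144
```

```bash
python3 plan.py .5317 -.0505 .15 -13.9 11 0;python3 -c "
from h import *
snap('side','s15')
s=cv2.imread('pics/s15.png')[180:330,200:400]
cv2.imwrite('pics/c15.png',cv2.resize(s,(800,600),interpolation=2))"
```

```text
t 19.3 pos [ 0.4612 -0.2691  0.151 ] ang 12.351658904325303 F [ 0.23 -0.62 -1.75] w 0.01444939419226158
[0.0, 0.0, 0.4, 0.35, -0.6, 0.0, 0.0],
[0.0, 0.0, 0.4, 0.33, -0.62, 0.0, 0.0],
[0.0, 0.0, 0.4, 0.3, -0.63, 0.0, 0.0],
[0.0, 0.0, 0.4, 0.27, -0.64, 0.0, 0.0],
[0.0, 0.0, 0.4, 0.25, -0.65, 0.0, 0.0],
[0.0, 0.0, 0.4, 0.22, -0.66, 0.0, 0.0],
[0.0, 0.0, 0.4, 0.19, -0.67, 0.0, 0.0],
[0.0, 0.0, 0.4, 0.16, -0.68, 0.0, 0.0],
[0.0, 0.0, 0.4, 0.13, -0.68, 0.0, 0.0],
[0.0, 0.0, 0.4, 0.11, -0.69, 0.0, 0.0],
[0.0, 0.0, 0.4, 0.08, -0.69, 0.0, 0.0],
```

View pics/c15.png

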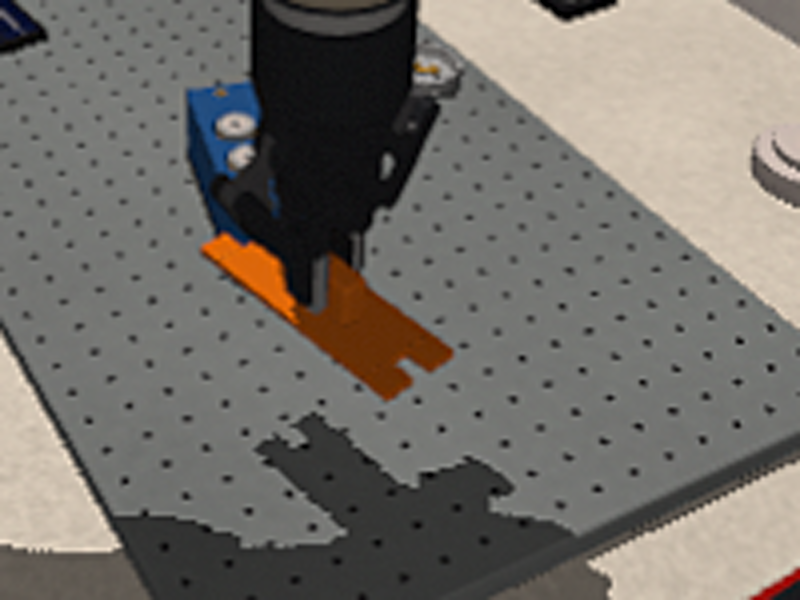

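The cover is held level. Moving over the holder.

Request:
play_rows(plan=[[[0,0,0.4,0.35,-0.6,0,0],[0,0,0.4,0.33,-0.62,0,0],[0,0,0.4,0.3,-0.63,0,0],[0,0,0.4,0.27,-0.64,0,0],[0,0,0.4,0.25,-0.65,0,0],[0,0,0.4,0.22,-0.66,0,0],[0,0,0.4,0.19,-0.67,0,0],[0,0,0.4,0.16,-0.68,0,0],[0,0,0.4,0.13,-0.68,0,0],[0,0,0.4,0.11,-0.69,0,0],[0,0,0.4,0.08,-0.69,0,0],[0,0,0,0,0,0,0]]])

```text
t: 20.55
position: [0.5318, -0.0459, 0.1485]
tcp_rot: [0.993, -0.119, -0.002, -0.001]
contact_force: [0.2, 0.4, -0.6]
grip_width: 0.015
```

Request:
play_rows(plan=[[[0,0,0,0,0,0.5,0],[0,0,0,0,0,0.5,0],[0,0,0,0,0,0.2,0],[0,0,0,0,0,0,0],[0,0,0,0,0,0,0]]])

```text
t: 21.05
position: [0.5319, -0.0511, 0.1146]
tcp_rot: [0.992, -0.123, -0.0, 0.0]
contact_force: [0.2, 0.8, 0.1]
grip_width: 0.0143
```

```bash
python3 plan.py .5317 -.0505 .1 -13.9 1 0;python3 -c "
from h import *
snap('side','s16');snap('top','t16')
s=cv2.imread('pics/s16.png')[180:240,225:305]
cv2.imwrite('pics/c16.png',cv2.resize(s,(800,600),interpolation=0))
s=cv2.imread('pics/t16.png')[180:240,235:315]
cv2.imwrite('pics/c16t.png',cv2.resize(s,(800,600),interpolation=0))"
```

```text
t 21.05 pos [ 0.5319 -0.0511  0.1146] ang -14.096070567987125 F [0.19 0.77 0.06] w 0.014252604033907981
[0.0, 0.0, -0.03, -0.01, -0.02, 0.49, 0.0],
```

View pics/c16.png

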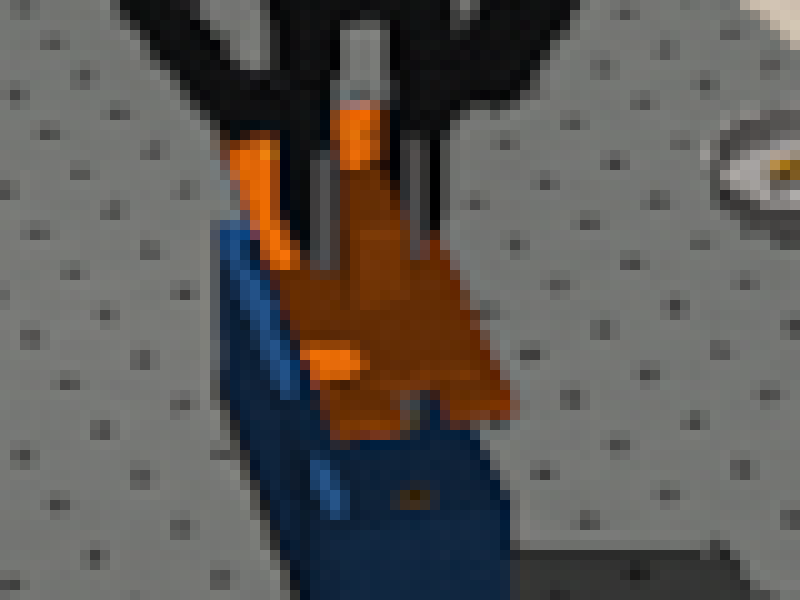

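View pics/c16t.png

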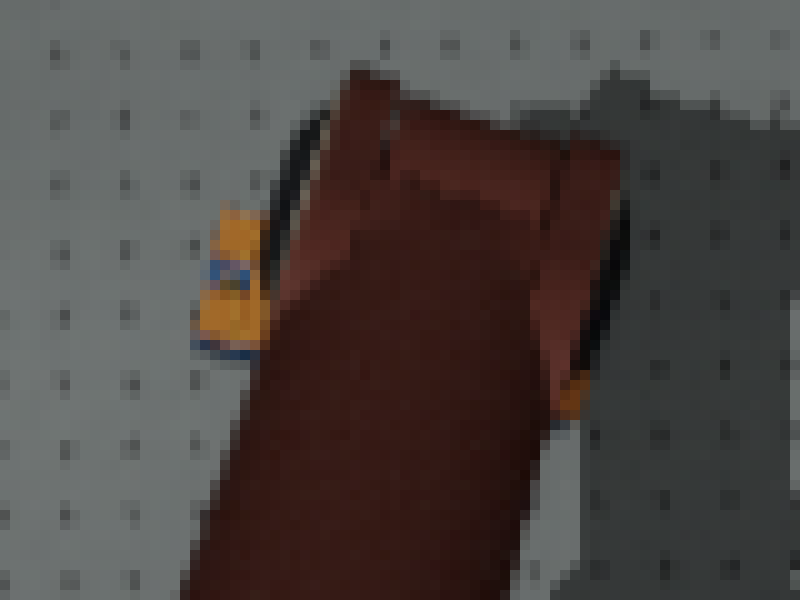

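```bash
cat > ov.py <<'E'
from fit import *
import sys
def ov(pic,out,cx,cy,yaw,zu,cam='side',org=(225,180),holder=True):
    im=cv2.imread(f'pics/{pic}.png');u0,v0=org
    z=cv2.resize(im[v0:v0+60,u0:u0+80],(800,600),interpolation=0)
    def dr(parts,x,y,a,zz,col):
        c,s=np.cos(a),np.sin(a);R=np.array([[c,-s,0],[s,c,0],[0,0,1]])
        for P in parts:
            q=((proj(cam,P@R.T+[x,y,zz])-[u0,v0]+.5)*10).round().astype(int)
            for i in range(len(P)):
                for j in range(i):
                    if (abs(P[i]-P[j])>1e-9).sum()==1: cv2.line(z,tuple(map(int,q[i])),tuple(map(int,q[j])),col,1)
    dr([box(.046,.14,0,.006),box(.016,.05,.006,.03),box(.011,.14,0,.006)],cx,cy,yaw,zu,(255,255,255))
    if holder: dr(HOLD,.5316,-.0505,-.242,.02,(255,255,0))
    cv2.imwrite(f'pics/{out}.png',z)
E
python3 -c "
from ov import *
ov('s16','o16',.5319,-.0511,-.246,.1065)
ov('t16','o16t',.5319,-.0511,-.246,.1065,'top',(235,180))"
```

```text
(no output)
```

View pics/o16.png

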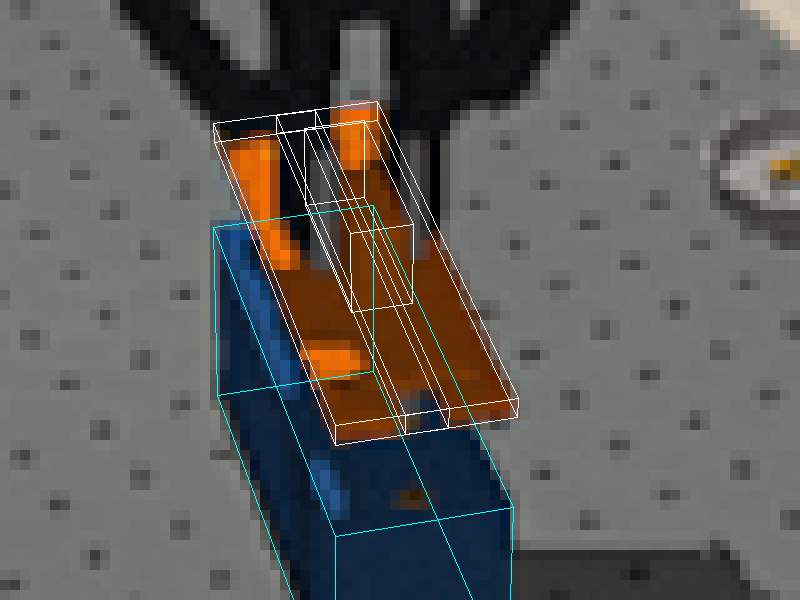

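View pics/o16t.png

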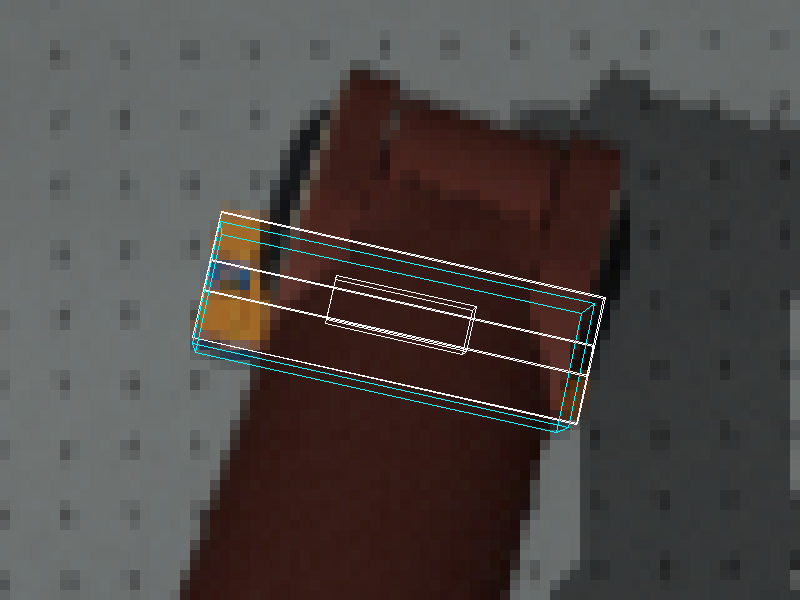

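Overlay in both views: cover and holder agree within about 1 mm (side near corners at px (258,224), (276,221)). Going down to just above the cells.

Request:
play_rows(plan=[[[0,0,-0.03,0.01,0,0.2,0],[0,0,0,0,0,0.2,0],[0,0,0,0,0,0.15,0],[0,0,0,0,0,0.1,0],[0,0,0,0,0,0,0],[0,0,0,0,0,0,0]]])

```text
t: 21.75
position: [0.5323, -0.0506, 0.095]
tcp_rot: [0.993, -0.121, -0.0, 0.0]
contact_force: [0.2, 0.5, -1.0]
grip_width: 0.0148
```

```bash
python3 -c "
from ov import *
snap('side','s17');st();p=manip.get_state()['position']
ov('s17','o17',p[0],p[1],-.243,p[2]-.0081)"
```

```text
{'t': 21.8, 'joint_positions': [-0.1383, 0.6345, 0.2953, 1.9119, -0.2941, 0.6369, 0.0985], 'position': [0.5324, -0.0506, 0.0952], 'tcp_rot': [0.9927, -0.1208, 0.0001, 0.0], 'contact_force': [-0.4467, 0.0352, -0.4001], 'grip_width': 0.0147}
```

View pics/o17.png

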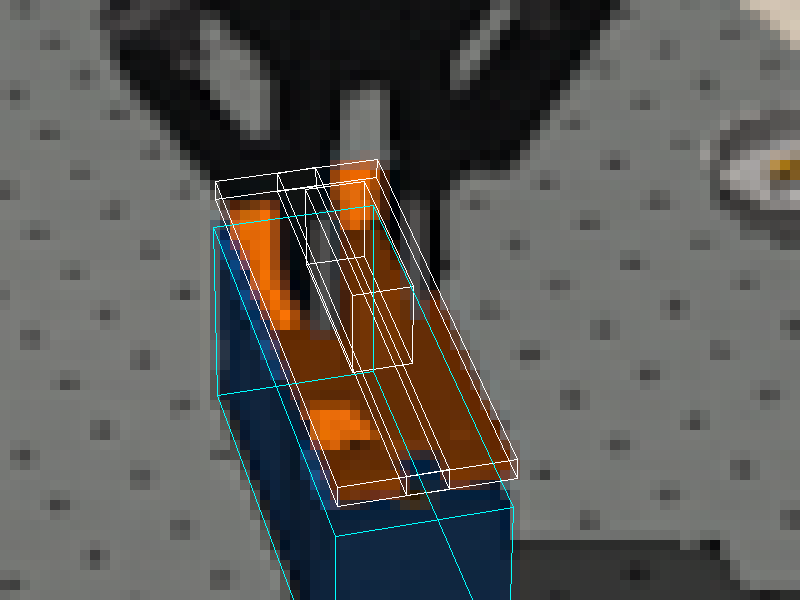

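Request:
play_rows(plan=[[[0,0,0,0,0,0.05,0],[0,0,0,0,0,0.05,0],[0,0,0,0,0,0.05,0],[0,0,0,0,0,0.05,0],[0,0,0,0,0,0,0],[0,0,0,0,0,0,0]]])

```text
t: 22.4
position: [0.5324, -0.0506, 0.0892]
tcp_rot: [0.993, -0.121, 0.0, -0.0]
contact_force: [-1.2, -0.2, 0.7]
grip_width: 0.0144
```

Request:
play_rows(plan=[[[0,0,0,0,0,0.04,0],[0,0,0,0,0,0.03,0],[0,0,0,0,0,0,0],[0,0,0,0,0,0,0]]])

```text
t: 22.8
position: [0.5324, -0.0506, 0.0872]
tcp_rot: [0.993, -0.121, 0.0, 0.0]
contact_force: [0.4, -0.6, 2.3]
grip_width: 0.0147
```

Request:
play_rows(plan=[[[0,0,0,0,0,0.03,0],[0,0,0,0,0,0,0],[0,0,0,0,0,0,0]]])

```text
t: 23.1
position: [0.5324, -0.0506, 0.0862]
tcp_rot: [0.993, -0.121, 0.0, 0.0]
contact_force: [0.0, 1.0, 2.4]
grip_width: 0.015
```

Close to flush; small steps now.

Request:
play_rows(plan=[[[0,0,0,0,0,0.02,0],[0,0,0,0,0,0,0],[0,0,0,0,0,0,0]]])

```text
t: 23.4
position: [0.5324, -0.0506, 0.0861]
tcp_rot: [0.993, -0.121, 0.0, -0.0]
contact_force: [-1.3, 0.8, 6.1]
grip_width: 0.0148
```

Request:
play_rows(plan=[[[0,0,0,0,0,0.02,0],[0,0,0,0,0,0,0],[0,0,0,0,0,0,0]]])

```text
t: 23.7
position: [0.5324, -0.0506, 0.0861]
tcp_rot: [0.993, -0.121, 0.0, -0.0]
contact_force: [-2.3, 0.2, 10.8]
grip_width: 0.0148
```

Request:
play_rows(plan=[[[0,0,0,0,0,0.005,0],[0,0,0,0,0,0,0],[0,0,0,0,0,0,0],[0,0,0,0,0,0,0],[0,0,0,0,0,0,0],[0,0,0,0,0,0,0]]])

```text
t: 24.3
position: [0.5325, -0.0506, 0.0861]
tcp_rot: [0.993, -0.121, 0.0, -0.0]
contact_force: [-3.4, 0.4, 10.6]
grip_width: 0.0146
```

```bash
python3 -c "
from ov import *
f=[]
for i in range(6):
    snap('side','s18'); f.append(manip.get_state()['contact_force'])
print(np.round(f,1).tolist())
snap('top','t18');st();p=manip.get_state()['position']
ov('s18','o18',p[0],p[1],-.243,p[2]-.0081)
s=cv2.imread('pics/t18.png')[180:240,235:315]
cv2.imwrite('pics/c18t.png',cv2.resize(s,(800,600),interpolation=0))
s=cv2.imread('pics/s18.png')[180:240,225:305]
cv2.imwrite('pics/c18.png',cv2.resize(s,(800,600),interpolation=0))"
```

```text
[[-2.2, 0.4, 11.0], [-3.1, 0.8, 11.3], [-1.9, 0.7, 10.9], [-1.8, 0.6, 11.4], [-2.2, -0.2, 10.7], [-1.3, 0.5, 11.0]]
{'t': 24.65, 'joint_positions': [-0.1324, 0.6482, 0.2872, 1.9186, -0.3016, 0.6156, 0.1051], 'position': [0.5324, -0.0506, 0.0861], 'tcp_rot': [0.9927, -0.1209, 0.0004, -0.0003], 'contact_force': [-2.2238, 0.5411, 11.6247], 'grip_width': 0.0148}
```

View pics/c18.png

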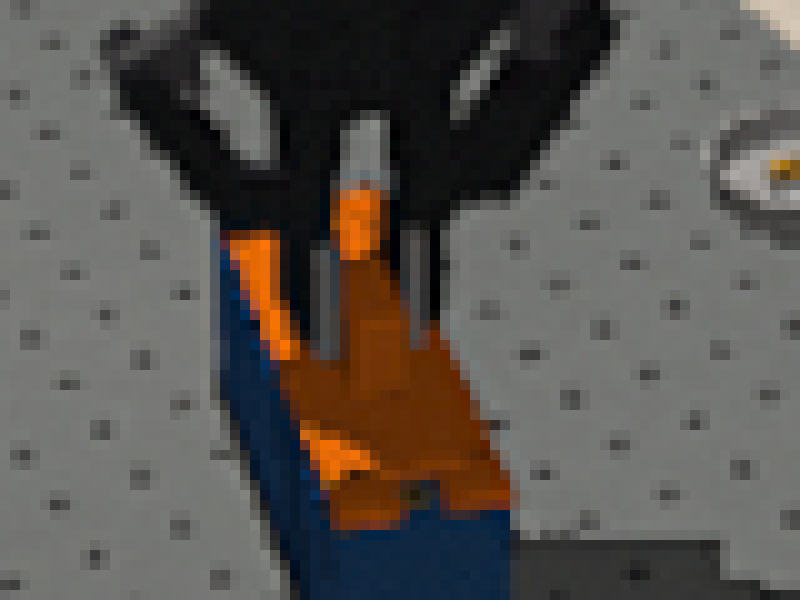

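View pics/c18t.png

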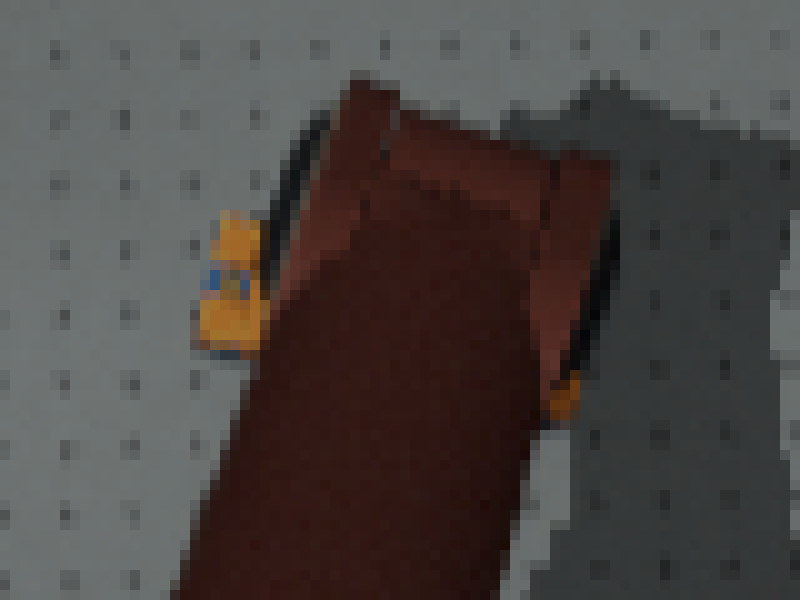

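Request:
play_rows(plan=[[[0,0,0,0,0,0.003,0],[0,0,0,0,0,0,0],[0,0,0,0,0,0,0],[0,0,0,0,0,0,0],[0,0,0,0,0,0,0],[0,0,0,0,0,0,0],[0,0,0,0,0,0,0],[0,0,0,0,0,0,0],[0,0,0,0,0,0,0],[0,0,0,0,0,0,0],[0,0,0,0,0,0,0],[0,0,0,0,0,0,0]]])

```text
t: 25.85
position: [0.5325, -0.0506, 0.0861]
tcp_rot: [0.993, -0.121, 0.0, -0.0]
contact_force: [-1.8, 0.6, 11.8]
grip_width: 0.0147
```

Request:
play_rows(plan=[[[0,0,0,0,0,0,0],[0,0,0,0,0,0,0],[0,0,0,0,0,0,0],[0,0,0,0,0,0,0],[0,0,0,0,0,0,0],[0,0,0,0,0,0,0],[0,0,0,0,0,0,0],[0,0,0,0,0,0,0],[0,0,0,0,0,0,0],[0,0,0,0,0,0,0]]])

```text
t: 26.85
position: [0.5324, -0.0506, 0.0861]
tcp_rot: [0.993, -0.121, 0.0, -0.0]
contact_force: [-2.1, 1.2, 11.5]
grip_width: 0.0143
```

```bash
python3 -c "
from h import *
st(); print(ticket.job_done())"
```

```text
{'t': 26.85, 'joint_positions': [-0.1323, 0.6482, 0.2871, 1.9187, -0.3016, 0.6156, 0.1051], 'position': [0.5324, -0.0506, 0.0861], 'tcp_rot': [0.9927, -0.1208, 0.0004, -0.0003], 'contact_force': [-2.1244, 1.1662, 11.5434], 'grip_width': 0.0143}
the job is handed in; nothing more can be done
None
```

Both cells are in their bores, plus end up. The orange cover is pressed flush on the holder, and the gripper is still holding it. I handed the job in at 26.9 s of the 61 s allowed; no verdict came back.

- **Push:** the last readings were a steady 11–12 N downward. Allowing for about 4 N from the springs, I estimate about 8 N bearing on the holder. A small sideways force of about 2 N also shows.
- **Flushness:** the tool stopped at a height of 86.1 mm, the flush height I had worked out. Extra downward steps after that raised the force without moving the tool.
- **Alignment:** in the last side picture the near insert sits in its slot, and in the last top picture the far insert does. Overlays just before contact put the cover within about 1 mm of the holder. The arm hid the rest of the cover from above.
- **Cells:** the side picture taken just before fitting the cover showed both seated, a few millimetres proud.
- **Other items:** I never touched the multimeter, solar module, screw dish or screwdriver, though I did not re-measure where they are.

No check failed or disagreed.

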